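# Fish the loose button head out of the latched junction box

## Robot

A 6-joint arm with a two-finger parallel gripper is mounted at the origin on the work surface. World frame = base frame: x ahead of the robot, y to its left, z up, the work surface at z = 0. Lengths are in m, angles in rad, forces in N, time in s.
With the tool pointing down it reaches from about 0.425 to 0.95 m from the base axis. Payload 3.5 kg.
Tool frame: the origin (TCP) lies on the centre line of the jaws, within the pads' length; the fingertips stand tip_extent ahead of it and the grasp point (between the pads) lies 2 mm behind it (tip_extent is the distance from the TCP to the fingertips, in m); z points along the fingers, y is the direction in which the jaws open and shut (so a half turn about z gives the same grasp; the last joint's range is limited). The gripper opens to 85 mm and grips with 20 to 120 N. Pads are 22 mm wide; open, the fingers measure 114 mm over their backs; the gripper's body (76 mm by 85 mm) begins 54 mm behind the grasp point. The pads swing forward as they close: fully open they stand 13 mm farther back than shut.
Start: joints at [-1.445, 0.286, 1.577, -0, 1.279, -0.15], TCP at [0.184, -0.649, 0.248] pointing down, gripper open.
Joint ranges: [-2.77, 2.77], [-0.9, 2.22], [0.21, 2.48], [-1.53, 4.67], [0.24, 2.81], [-2.84, 2.84]. Speed limits (rad/s): [2.79, 2.79, 3.14, 3.14, 3.14, 3.14].

## Interface

Orientations are given as a unit quaternion [x, y, z, w].
In Python, from plant import * gives the robot as it stands.
- The arm moves only by the shell command python3 -m crank 'ROWS' [FORCE]. ROWS is JSON, a list of rows, each a list of 7 numbers: the gripper's target within -1 to 1 (shut at 1, half-way at 0, fully open at -1), then the shift along the tool's x, y, z in cm, then the turn, a rotation vector about the tool's x, y, z in degrees. In form: [[fingers, tx, ty, tz, wx, wy, wz], ...]. A call has 1 to 5 rows; each row shifts and turns the commanded pose from where the row before left it, along the tool's axes as they then stand; what a row does not reach is not made up. A row lasts 1/10 s, in which the tool goes at most 50 mm and 8.59 degrees, less where a joint would pass 70% of its speed; a pose out of reach is approached as far as the arm can. A call is refused whole if a number of a shift passes 5 or a number of a turn 8.59, either way. A call with a gripper value outside its range is refused whole. The fingers move at their own pace and stop on an object; FORCE is the grip in N (left out, the last holds). Time passes only in rows, so rows that do not move let the fingers close. It gives the time, the measured TCP pose, the force and the opening at its end, in the units of the state.
- get_state(): the state, without advancing time (a new reading comes with each control period).
- read_camera(name): name is "scene" or "side" or "wrist"; returns a dict with "color" (384x512x3 uint8, red, green, blue), "vfov" (degrees; the focal length in pixels is half the picture's height over the tangent of half this angle, whatever the lens; pixels are square), "cx", "cy" (the principal point, pixels), "cam_to_world" (4x4, takes a point from camera to world coordinates). Camera axes: x right, y up, looking along -z (the intrinsics and any distortion apply to the point x, -y, -z); pixel columns grow to the right and rows downward; lengths in m; the calibration is good to about 2 mm. The wrist camera is an equidistant fisheye: a pixel r from the principal point sees the ray r / f radians off the axis. A picture is of the moment at which its call begins. There is no depth.
- sign_off(): hands the job in, once; it reports no verdict.
Trained networks look in the newest picture that a camera, given by its name, has taken for a name from the list of things; names that differ only in an ending like _2 or _b are one class to them, and where a whole thing is asked for, a point or a joint stands for the part that bears it (a point fixed in the world has none). Each returns a list of dicts, best first, with "p" (0 to 1); they miss things now and then, are a little off and sometimes report something else, mostly with a low value. They report only what shows in the picture. A call takes as long as a camera call. They do not tell look-alikes from the thing itself.
- trace(thing, camera): "pixels" (384x512 bool, what is visible of it) and "location" ([column, row] in pixels, amid what is visible of it).
- place_of(thing, camera): "location" ([column, row] in pixels: a listed point, or the origin of a listed thing).
The state is a dict: "time": time; "qpos": joint angles; "dq": joint speeds; "joint_efforts": joint torques, N m; "eef_pos": TCP position; "tcp_rot": TCP orientation; "contact_force": force on the tool from outside, world axes, zero at the start; "wrist_torque": the same for the moment, N m; "opening": opening from 0.0 (shut) to 1.0 (fully open).
Only numpy, scipy, OpenCV 4.12 (cv2) and the standard library are available. Lean on these libraries where they do the work, as an engineer would, in place of code of your own. Each camera call takes 0.05 s, during which the arm holds its last target.

## Task

A mushroom button head was shipped loose inside the closed grey junction box; it stands somewhere behind the mounting rail, where the raised lid will still hide it. Take the screwdriver from the rack, push its blade down through the release hole at the front of the box until the hidden catch lets the sprung lid rise, and put the screwdriver back in the rack; then reach in under the lid, feel for the button head, lift it out and stand it, mushroom face down, in the blue tray. Leave the lid up and the other things on the bench where they are.

Things in the scene. Friction and masses are not known exactly. Their poses are not given: they have to be found in the camera images.
- box: Grey plastic junction box, fixed. Tub 180 (its x) x 300 (its y) x 80 mm high, walls and floor 4 mm; origin at the centre of its underside on the bench. Its -x side faces the robot, +x is the hinge side. In the middle of the front wall is the catch housing, x = -90 to -134.5 mm, y = -25 to +25, top at z = 78 mm. The shut lid's top is at z = 90 mm.
- lane (a point): Inside the box: the middle of the floor (box x = +49, y = 0, z = 4 mm) of the free lane behind the mounting rail, 74 mm wide, box x = +11.5 to +86 mm (rear wall). The 35 mm rail runs along y at x = -23.5 to +11.5 mm, its top at z = 15 mm; three fixed terminals stand on it at y = +101 to +132 mm, x = -28 to +16 mm, up to z = 45 mm.
- release_hole (a point): centre of the mouth of the round release hole, 14 mm in diameter with a small countersink, in the top of the catch housing (8 mm thick), 78 mm above the bench; box frame x = -118.5, y = 0
- catch: Steel spring catch hidden inside the housing, seen only through the hole: a rocking lever whose pad (18 x 24 mm) lies 26 mm below the mouth of the hole. Pushing the pad down 3 to 4 mm takes about 5 N and frees the lid; its stop is at 6 mm (about 8 N). It springs back
- lid (a joint): Lid angle, rad: 0 shut and caught. Once the catch is tripped, sprung damped hinges on the box's top edge (box x = +90, z = 80 mm) raise it by themselves in about 1 s to a stop at 1.05 rad (60 degrees), where it stays, leaning over the lane; its free edge is then at box x = 0, z = 236 mm, with a 17 mm staple under its middle. A gripper tilted about 40 degrees (fingers pointing down and to box +x) passes under it.
- driver: Screwdriver, standing upright in one of the two holes of the rack, 90 g. Origin on its axis at the underside of the handle, which rests on the rack's top; z up along the handle. Dark handle 100 mm long, 28 mm in diameter at 36 to 88 mm above the origin; steel blade 6 mm in diameter, 80 mm long below the origin
- driver_tip (a point): end of the screwdriver's blade, 80 mm below its origin on the axis
- rack: Grey sheet-metal tool rack, fixed: 170 (x) x 70 (y) mm top plate 6 mm thick, top at 90 mm; two holes of 16 mm at x = -45 and +45 mm, y = 0; origin at the centre of its underside. One hole holds the screwdriver, the other the T-key
- t_key: T-handled key in the rack's other hole, bystander: crossbar 84 mm along its y, 15 mm thick, at 30 mm above its origin, which lies at the rack's top
- button_head: Mushroom push-button head standing face down on the box's floor in the lane: box x +50 to +64 mm, y -60 to +55 mm, z = 4 mm. Black mushroom 40 mm in diameter, 18 mm high, then a steel collar 29 mm in diameter up to 24 mm, then a grey threaded neck 22 mm in diameter up to 50 mm; 55 to 95 g. Origin at the centre of the mushroom's face (underside); z up along the neck.
- tray: Blue open tray, fixed, 200 (x) x 150 (y) x 26 mm high, walls 3 mm, floor 3 mm; origin at the centre of its underside. A contact block and a lock nut lie in it near its +x end; the rest is free
- contact_block: dark contact block 30 x 40 x 34 mm lying in the tray, bystander; origin under its centre
- lock_nut: flat steel ring 32 mm in diameter, 6 mm thick, lying in the tray, bystander; origin under its centre
- contactor: dark contactor 75 x 45 x 82 mm on the bench, bystander; origin under its centre
- cutters: side cutters with two red handles lying on the bench in front of the box, 150 mm long along x, 12 mm high, bystander; origin at the joint
- rail_offcut: piece of steel rail lying on the bench in front of the box, 35 x 110 x 8 mm, bystander; origin under its centre
- tape_roll: dark roll of tape 72 mm in diameter, 19 mm high, bystander; origin under its centre
Not all that is in view belongs to the job. Of the things that look like the driver, the largest one is meant. Leave any red look-alike of the rack alone.

How it is judged:
On the way, in this order (a step that is already met when the one before it is completed fails the run):
1. the screwdriver's blade presses the catch while the lid is still shut (contact force between driver and catch above 1 N and value of joint lid below 0.3 rad), for 0.05 s.
2. the lid has risen to its stop (value of joint lid above 0.95 rad), for 0.1 s.
3. the button head is lifted clear of the box (its face above the rim) (z of button_head in the frame of box above 0.085 m), for 0.1 s.
At the end, for the whole second after the job is handed in: The button head stands still on its mushroom face in the blue tray, on the tray's floor and within 9 degrees of upright; the screwdriver is back in a hole of the rack, its handle resting on the rack's top within 9 degrees of upright; the lid is still up at its stop (x of button_head in the frame of tray between -0.085 and 0.085 m and y of button_head in the frame of tray between -0.06 and 0.06 m and z of button_head in the frame of tray below 0.012 m and angle between each of button_head, driver's own z axis and vertical below 0.15 rad and linear speed of button_head below 0.02 m/s and z of driver in the frame of rack between 0.083 and 0.097 m and y of driver in the frame of rack between -0.012 and 0.012 m and z of driver_tip in the frame of rack below 0.03 m and value of joint lid above 0.95 rad); the robot touches nothing.
It fails at once if another thing on the bench, in the tray or in the rack was moved more than 30 mm (distance of any of t_key, contact_block, lock_nut, contactor, cutters, rail_offcut, tape_roll from where it was at the start of the episode above 0.03 m).
It also fails if it takes over 72 s, if anything falls off the work surface, if the arm or the gripper's body presses on something with over 40 N, if the wrist force passes 120 N, or if a joint passes its speed limit or range.

## Working session

There is one attempt and no reset: what is moved stays moved. The work goes in short steps, Python scripts to look and compute and a shell command to move; the robot and the scene stay as the last step left them, time stands still between calls to the robot, and variables do not carry over. Pictures are saved under pics/ and viewed, and the job is handed in when it is done.

```bash
ls; mkdir -p pics
python3 - <<'E'
from plant import *
import cv2
print(get_state())
for n in ["scene","side","wrist"]:
    c=read_camera(n); cv2.imwrite(f"pics/{n}0.png",c["color"][:,:,::-1]); print(n,c["vfov"],c["cx"],c["cy"],c["cam_to_world"])
E
```

```text
pics
{'time': 0.0, 'qpos': array([-1.44496971e+00,  2.87173018e-01,  1.57816470e+00,  1.30707622e-05,
        1.27860988e+00, -1.50026065e-01]), 'dq': array([-8.81175557e-05,  2.43197246e-04,  8.31434452e-04,  5.44928916e-04,
        1.82168614e-03, -9.12551408e-04]), 'joint_efforts': array([-4.82343003e-04, -4.05981553e+01, -2.92624784e+01, -1.57969080e-04,
        5.77869709e-03,  4.42607956e-06]), 'eef_pos': array([ 0.18378448, -0.64886023,  0.2469489 ]), 'tcp_rot': array([ 9.90502805e-01,  1.37487479e-01,  2.05024496e-05, -1.17731032e-03]), 'contact_force': array([ 0.04213631, -0.13148589, -0.00447744]), 'wrist_torque': array([-0.01710717,  0.0213312 , -0.00892353]), 'opening': 0.999643091210954}
scene 47.384789198229356 254.85096020534107 190.71412474796756 [[ 0.7668808  -0.55598947  0.3205769   0.81478972]
 [ 0.64177318  0.66790901 -0.37686171 -0.46149048]
 [-0.00458506  0.49474566  0.86902572  1.06964143]
 [ 0.          0.          0.          1.        ]]
side 50.076904438333045 251.63467552593835 193.76109780228063 [[-0.92345032  0.20089429 -0.32692658  0.10662368]
 [-0.38371122 -0.47839526  0.78987574  0.77940011]
 [ 0.0022814   0.8548564   0.51885965  0.61641676]
 [ 0.          0.          0.          1.        ]]
wrist 65.70646984690485 255.39887902782087 188.8617121426828 [[ 0.27239185  0.92375787  0.2692101   0.25293762]
 [-0.9621854   0.26191798  0.07482134 -0.63013201]
 [-0.00139416 -0.27941075  0.96017066  0.37188475]
 [ 0.          0.          0.          1.        ]]
```

View pics/scene0.png

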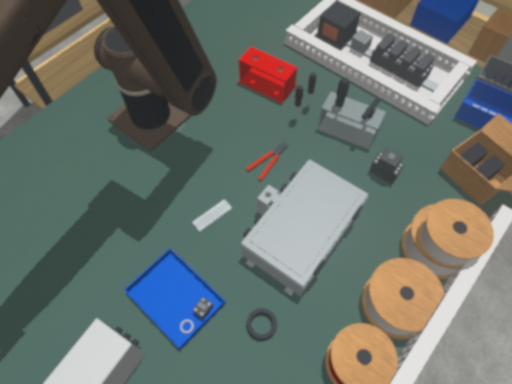

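View pics/side0.png

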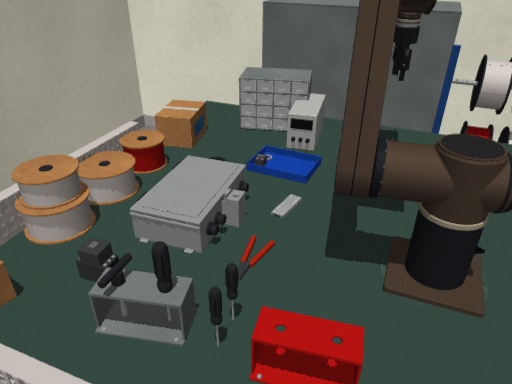

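View pics/wrist0.png

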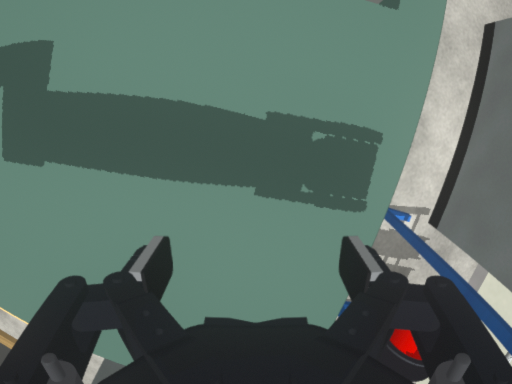

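```bash
cat > h.py <<'E'
from plant import *
import numpy as np, cv2, pickle
from scipy.spatial.transform import Rotation as R
def cam(n):
    c=read_camera(n); c["name"]=n; c["f"]=192/np.tan(np.radians(c["vfov"]/2)); return c
def ray(c,px):
    u=(px[0]-c["cx"])/c["f"]; v=(px[1]-c["cy"])/c["f"]
    if c["name"]=="wrist":
        r=np.hypot(u,v); s=np.sin(r)/r if r>1e-9 else 1
        d=np.array([u*s,-v*s,-np.cos(r)])
    else:
        d=np.array([u,-v,-1.]); d/=np.linalg.norm(d)
    T=c["cam_to_world"]; return T[:3,3],T[:3,:3]@d
def proj(c,P):
    P=np.atleast_2d(P); T=c["cam_to_world"]; q=(P-T[:3,3])@T[:3,:3]; x,y,z=q[:,0],-q[:,1],-q[:,2]
    if c["name"]=="wrist":
        r=np.hypot(x,y); th=np.arctan2(r,z); k=th/np.maximum(r,1e-9); u,v=x*k,y*k
    else: u,v=x/z,y/z
    return np.c_[c["cx"]+c["f"]*u,c["cy"]+c["f"]*v]
def onz(c,px,z):
    o,d=ray(c,px); return o+d*(z-o[2])/d[2]
def tri(obs):
    A=np.zeros((3,3));b=np.zeros(3)
    for c,px in obs:
        o,d=ray(c,px);M=np.eye(3)-np.outer(d,d);A+=M;b+=M@o
    P=np.linalg.solve(A,b)
    return P,[np.round(proj(c,P)[0]-px,1) for c,px in obs]
def save(c,fn,scale=1,crop=None):
    im=c["color"][:,:,::-1]
    if crop: x0,y0,x1,y1=crop; im=im[y0:y1,x0:x1]
    if scale!=1: im=cv2.resize(im,None,fx=scale,fy=scale,interpolation=cv2.INTER_CUBIC)
    cv2.imwrite("pics/"+fn,im)
E
python3 - <<'E'
from h import *
S=cam("scene");D=cam("side")
for t in ["box","release_hole","lane","rack","driver","driver_tip","t_key","tray","contact_block","lock_nut","contactor","cutters","rail_offcut","tape_roll"]:
    a=place_of(t,"scene");b=place_of(t,"side")
    print(t,[(np.round(x["location"],1).tolist(),round(x["p"],2)) for x in a[:3]],[(np.round(x["location"],1).tolist(),round(x["p"],2)) for x in b[:3]])
    if a and b:
        P,e=tri([(S,a[0]["location"]),(D,b[0]["location"])]); print("   ",P.round(4),e)
save(S,"sbox.png",4,(230,60,400,200)); save(D,"dbox.png",4,(80,140,260,340))
E
```

```text
box [([303.7, 231.4], 0.9), ([347.4, 129.2], 0.43)] [([195.2, 211.2], 0.64), ([258.8, 165.8], 0.17)]
    [ 0.5999 -0.012   0.0027] [array([-0.6, -0.1]), array([-0.6,  0. ])]
release_hole [([267.7, 194.3], 0.92)] [([232.7, 196.8], 0.93)]
    [ 0.4834 -0.0154  0.0747] [array([1.3, 0.3]), array([ 1.3, -0.2])]
lane [([318.2, 242.2], 0.97)] []
rack [([266.3, 83.0], 0.83), ([349.9, 130.1], 0.67), ([174.6, 299.3], 0.26)] [([304.1, 367.0], 0.83), ([145.5, 320.3], 0.64)]
    [0.1923 0.3347 0.004 ] [array([0.3, 0.1]), array([ 0.7, -0.1])]
driver [([293.3, 104.4], 0.71), ([337.2, 103.0], 0.67), ([310.1, 93.4], 0.42)] [([215.3, 318.6], 0.89), ([163.4, 286.8], 0.88), ([230.2, 299.5], 0.57)]
    [0.3475 0.3092 0.0327] [array([7.5, 1. ]), array([12.7, -1.7])]
driver_tip [([308.1, 104.9], 0.49), ([293.4, 117.2], 0.42)] [([235.6, 314.4], 0.93), ([216.8, 342.5], 0.91), ([166.2, 316.2], 0.85)]
    [0.3501 0.3123 0.0391] [array([-5.8, -1.1]), array([-9.8,  0.9])]
t_key [([369.7, 112.8], 0.58)] [([121.8, 284.4], 0.86), ([197.5, 212.0], 0.48)]
    [0.5376 0.3645 0.0921] [array([-2.1,  0.1]), array([-3.3, 
[... 393 characters left out ...]
8], 0.51)]
    [ 0.5689 -0.3547 -0.0999] [array([24.6,  4.6]), array([18.3, -4.4])]
contactor [([389.0, 171.3], 0.68)] [([102.9, 273.8], 0.81), ([260.3, 166.3], 0.68)]
    [0.6694 0.2869 0.0069] [array([-3.6,  0.2]), array([-4.8, -0.4])]
cutters [([276.3, 157.7], 0.78), ([388.3, 171.8], 0.7)] [([243.7, 270.5], 0.73), ([282.0, 163.3], 0.38)]
    [ 0.3918  0.1358 -0.0135] [array([0., 0.]), array([ 0., -0.])]
rail_offcut [([371.3, 112.4], 0.73), ([208.0, 213.1], 0.62)] [([286.7, 205.6], 0.66)]
    [0.4317 0.2264 0.2129] [array([-57.6, -18.2]), array([-83.6,  -3.6])]
tape_roll [([260.8, 324.3], 0.95)] [([211.9, 164.6], 0.48)]
    [ 0.6737 -0.2694  0.0072] [array([2.4, 0.5]), array([ 1.8, -0.2])]
```

View pics/sbox.png

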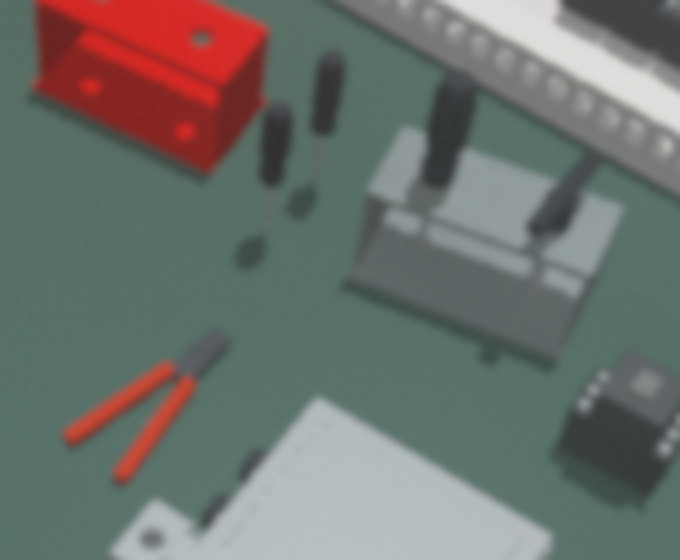

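View pics/dbox.png

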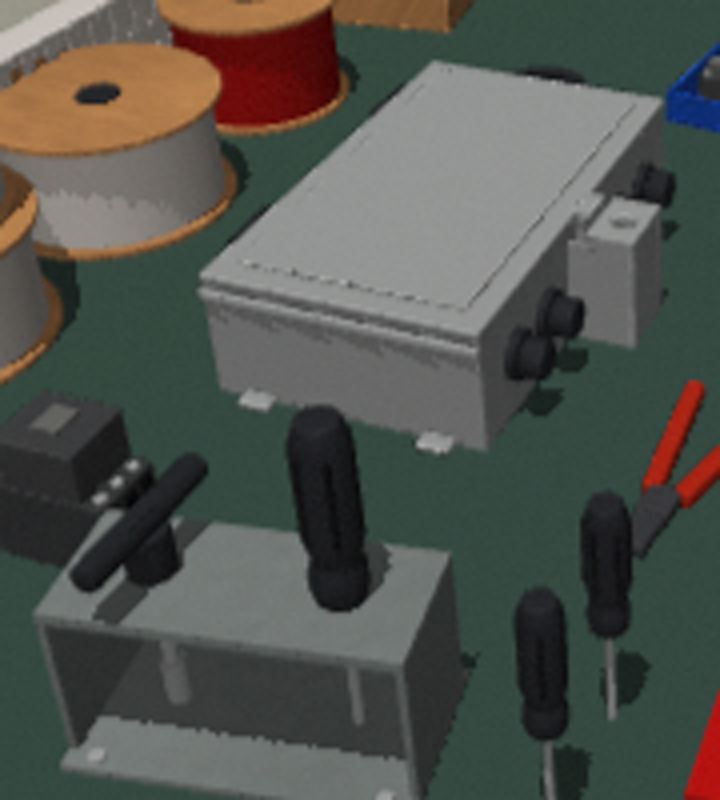

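Run:
```python
from h import *
from scipy.optimize import least_squares
S=cam("scene");D=cam("side")
obs=[(S,(337.2,103.0)),(D,(163.4,286.8))]; print("driver",tri(obs))
print("rack",tri([(S,(349.9,130.1)),(D,(145.5,320.3))]))
print("tkey",tri([(S,(369.7,112.8)),(D,(121.8,284.4))]))
# fit box / rack / tray rectangles from traces
def best(t,c,near):
    L=trace(t,c["name"]); L=[l for l in L if np.hypot(*(np.array(l["location"])-near))<40]
    return L[0]["pixels"] if L else None
def sil(c,p,dims,zoff=0):
    x,y,yaw=p; pts=[]
    for (x0,x1,y0,y1,z0,z1) in dims:
        for a in(x0,x1):
            for b in(y0,y1):
                for z in(z0,z1): pts.append((x+a*np.cos(yaw)-b*np.sin(yaw),y+a*np.sin(yaw)+b*np.cos(yaw),z))
    return pts
from scipy.optimize import minimize
def fit(t,dims,p0,near):
    ms=[]
    for c,n in zip((S,D),near):
        m=best(t,c,np.array(n)); ms.append((c,m)); print(t,c["name"],None if m is None else m.sum())
    def iou(p):
        s=0
        for c,m in ms:
            if m is None: continue
            im=np.zeros((384*2,512*2),np.uint8)
            for d in dims:
                h=cv2.convexHull(((proj(c,np.array(sil(c,p,[d])))+.5)*2*16).astype(np.int32)); cv2.fillConvexPoly(im,h,1,shift=4)
            M=cv2.resize(m.astype(np.uint8),(1024,768),interpolation=cv2.INTER_NEAREST)
            s+=(im&M).sum()/(im|M).sum()
        return -s
    best_=None
    for y0 in np.linspace(-.5,.5,7):
        r=minimize(iou,[p0[0],p0[1],p0[2]+y0],method="Nelder-Mead",options=dict(initial_simplex=np.array([[p0[0],p0[1],p0[2]+y0]]*4)+np.vstack([np.zeros(3),np.diag([.01,.01,.1])])))
        if best_ is None or r.fun<best_.fun: best_=r
    print(t,best_.x.round(4),best_.fun); return best_.x
fit("box",[(-.09,.09,-.15,.15,0,.09),(-.1345,-.09,-.025,.025,0,.078)],(.6,-.012,0),[(303,225),(195,205)])
fit("tray",[(-.1,.1,-.075,.075,0,.026)],(.466,-.355,0),[(177,297),(284,164)])
fit("rack",[(-.085,.085,-.035,.035,.0,.09)],(.5,.36,0),[(350,120),(145,305)])
```

```text
driver (array([0.45398235, 0.33951073, 0.09503462]), [array([1.3, 0. ]), array([ 2.2, -0.1])])
rack (array([ 0.50515858,  0.35104327, -0.00115773]), [array([-0.4,  0. ]), array([-0.7,  0. ])])
tkey (array([0.53764738, 0.36446018, 0.09212239]), [array([-2.1,  0.1]), array([-3.3, -0.1])])
box scene 9800
box side 7873
box [ 0.5983 -0.0116  0.0532] -1.9211336391601865
tray scene 4828
tray side 1673
tray [ 0.4641 -0.3577 -0.0522] -1.7539862314012882
rack scene 2120
rack side 5971
rack [0.4982 0.3496 0.2511] -1.6591026252990608
```

```bash
cat >> h.py <<'E'
def down(yaw,tilt=0):
    "tool x heading yaw(rad world) tool z down; tilt: rotate about tool y (rad)"
    c,s=np.cos(yaw),np.sin(yaw)
    return R.from_matrix(np.array([[c,s,0],[s,-c,0],[0,0,-1.]]))*R.from_rotvec([0,tilt,0])
def plan(p,Rt,start=None,vmax=4.9,wmax=8.5,g=None,extra=0,dec=2):
    if start is None:
        s=get_state(); p0,R0=s["eef_pos"],R.from_quat(s["tcp_rot"])
    else: p0,R0=start
    d=np.array(p)-p0; rv=(R0.inv()*Rt).as_rotvec(); w=np.degrees(np.linalg.norm(rv))
    n=int(max(1,np.ceil(np.linalg.norm(d)*100/vmax),np.ceil(w/wmax)))+extra
    rows=[];Rk=R0;pk=np.array(p0)
    for k in range(n):
        tgt=p0+d*(k+1)/n
        t=np.round(Rk.inv().apply(tgt-pk)*100,dec); wv=np.round(np.degrees(rv/n),dec)
        rows.append([g]+t.tolist()+wv.tolist()); pk=pk+Rk.apply(t/100); Rk=Rk*R.from_rotvec(np.radians(wv))
    for i in range(0,n,5): print("[%s]"%",".join("["+",".join("%g"%v if v is not None else "G" for v in r)+"]" for r in rows[i:i+5]))
    return pk,Rk
E
python3 - <<'E'
from h import *
a=plan([.42,-.45,.36],down(np.radians(75)),dec=1)
print()
plan([.60,.03,.40],down(np.pi+.05),start=a,dec=1)
E
```

```text
[[G,4,-1.8,-1.6,-0,-0,-8.5],[G,4.3,-1.2,-1.6,-0,-0,-8.5],[G,4.4,-0.6,-1.6,-0,-0,-8.5],[G,4.4,0.1,-1.6,-0,-0,-8.5],[G,4.3,0.7,-1.6,-0,-0,-8.5]]
[[G,4.2,1.4,-1.6,-0,-0,-8.5],[G,4,2,-1.6,-0,-0,-8.5]]

[[G,3.9,0.4,-0.3,0,-0,-8.3],[G,3.8,1,-0.3,0,-0,-8.3],[G,3.7,1.5,-0.3,0,-0,-8.3],[G,3.4,2,-0.3,0,-0,-8.3],[G,3,2.5,-0.3,0,-0,-8.3]]
[[G,2.7,2.9,-0.3,0,-0,-8.3],[G,2.2,3.2,-0.3,0,-0,-8.3],[G,1.8,3.6,-0.3,0,-0,-8.3],[G,1.2,3.7,-0.3,0,-0,-8.3],[G,0.6,3.9,-0.4,0,-0,-8.3]]
[[G,0.1,4,-0.3,0,-0,-8.3],[G,-0.5,3.9,-0.3,0,-0,-8.3],[G,-1,3.8,-0.3,0,-0,-8.3]]
```

```bash
python3 -m crank '[[-1,4,-1.8,-1.6,0,0,-8.5],[-1,4.3,-1.2,-1.6,0,0,-8.5],[-1,4.4,-0.6,-1.6,0,0,-8.5],[-1,4.4,0.1,-1.6,0,0,-8.5],[-1,4.3,0.7,-1.6,0,0,-8.5]]'
python3 -m crank '[[-1,4.2,1.4,-1.6,0,0,-8.5],[-1,4,2,-1.6,0,0,-8.5],[-1,3.9,0.4,-0.3,0,0,-8.3],[-1,3.8,1,-0.3,0,0,-8.3],[-1,3.7,1.5,-0.3,0,0,-8.3]]'
python3 -m crank '[[-1,3.4,2,-0.3,0,0,-8.3],[-1,3,2.5,-0.3,0,0,-8.3],[-1,2.7,2.9,-0.3,0,0,-8.3],[-1,2.2,3.2,-0.3,0,0,-8.3],[-1,1.8,3.6,-0.3,0,0,-8.3]]'
python3 -m crank '[[-1,1.2,3.7,-0.3,0,0,-8.3],[-1,0.6,3.9,-0.4,0,0,-8.3],[-1,0.1,4,-0.3,0,0,-8.3],[-1,-0.5,3.9,-0.3,0,0,-8.3],[-1,-1,3.8,-0.3,0,0,-8.3]]'
python3 - <<'E'
from h import *
W=cam("wrist"); s=get_state(); print(s["eef_pos"],s["tcp_rot"],s["qpos"].round(2),s["time"])
pickle.dump(W,open("w1.pkl","wb")); save(W,"w1.png",1.5)
for t in ["box","release_hole","rack","driver","t_key","cutters"]:
    a=place_of(t,"wrist"); print(t,[(np.round(x["location"],1).tolist(),round(x["p"],2)) for x in a[:3]])
    if t=="release_hole" and a: print(onz(W,a[0]["location"],.078))
    if t=="box" and a: print(onz(W,a[0]["location"],.0))
E
```

```text
time: 2.55
eef_pos: [0.3534, -0.5058, 0.3291]
tcp_rot: [0.872, 0.49, 0.0, 0.0]
contact_force: [-0.0, -0.8, 0.0]
opening: 1.0
time: 3.05
eef_pos: [0.4626, -0.3375, 0.3697]
tcp_rot: [0.639, 0.769, 0.0, 0.0]
contact_force: [-0.5, -0.3, -0.3]
opening: 1.0
time: 3.55
eef_pos: [0.5312, -0.1527, 0.3847]
tcp_rot: [0.325, 0.946, -0.0, 0.0]
contact_force: [-0.2, -0.4, 0.3]
opening: 0.999
time: 4.05
eef_pos: [0.6002, 0.0319, 0.4007]
tcp_rot: [-0.031, 1.0, -0.0, 0.0]
contact_force: [-0.2, -0.3, 0.2]
opening: 0.998
[0.60123885 0.03692237 0.40095369] [-0.03538023  0.99937065  0.00224916  0.00122065] [-0.11  0.05  1.57  0.    1.52 -1.75] 4.1
box [([232.3, 141.3], 0.67)]
[ 0.59763262 -0.01016221  0.        ]
release_hole [([228.2, 72.3], 0.85), ([382.0, 188.0], 0.6)]
[ 0.48348165 -0.01637209  0.078     ]
rack [([421.0, 106.1], 0.7)]
driver [([443.5, 84.7], 0.95), ([401.5, 47.5], 0.61), ([172.8, 20.4], 0.54)]
t_key [([450.7, 136.0], 0.87)]
cutters [([321.7, 33.6], 0.95)]
```

View pics/w1.png

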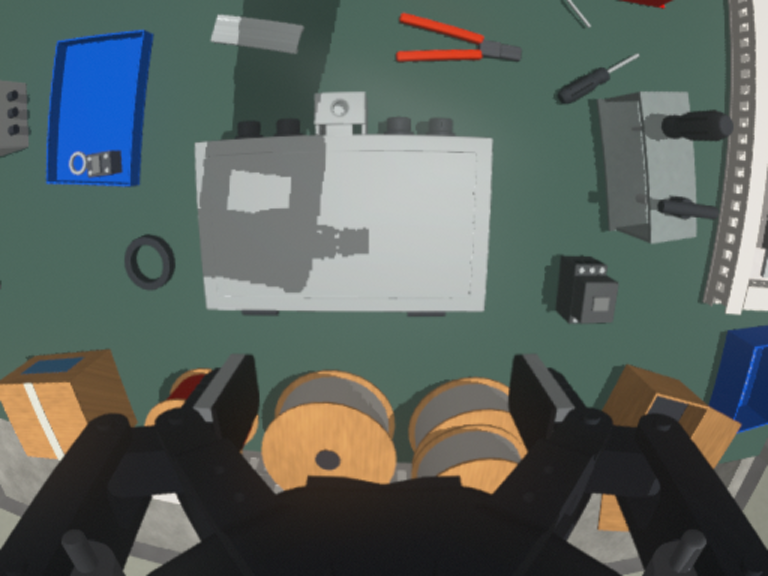

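Run:
```python
from h import *
W=pickle.load(open("w1.pkl","rb"))
for n,p,z in [("FL",(195,143),.09),("FR",(492,138),.09),("BR",(486,310),.09),("BL",(207,311),.09),("hole",(340,106),.078),
 ("tr0",(57,40),.026),("tr1",(151,32),.026),("tr2",(138,185),.026),("tr3",(48,183),.026),("rk",(640,93),.09),("rk",(687,93),.09),("rk",(695,237),.09),("rk",(653,241),.09),("drvbase",(668,126),.09),("key",(660,207),.09)]:
    print(n,onz(W,np.array(p)/1.5,z).round(4))
```

```text
FL [ 0.52  -0.166  0.09 ]
FR [0.5023 0.1319 0.09  ]
BR [0.6793 0.1449 0.09  ]
BL [ 0.7003 -0.156   0.09  ]
hole [ 0.4811 -0.0188  0.078 ]
tr0 [ 0.3614 -0.4247  0.026 ]
tr1 [ 0.3753 -0.2656  0.026 ]
tr2 [ 0.568  -0.2743  0.026 ]
tr3 [ 0.561  -0.4316  0.026 ]
rk [0.4272 0.2967 0.09  ]
rk [0.4117 0.3637 0.09  ]
rk [0.5767 0.3999 0.09  ]
rk [0.5881 0.336  0.09  ]
drvbase [0.4562 0.338  0.09  ]
key [0.5486 0.3386 0.09  ]
```

Run:
```python
from h import *
plan([.455,.339,.27],down(np.pi+.24),dec=1)
```

```text
[[G,1.6,4,1.6,-0,-0,-1.3],[G,1.5,4,1.7,-0,-0,-1.3],[G,1.4,4,1.6,-0,-0,-1.3],[G,1.3,4.1,1.6,-0,-0,-1.3],[G,1.3,4.1,1.6,-0,-0,-1.3]]
[[G,1.1,4.1,1.7,-0,-0,-1.3],[G,1.1,4.1,1.6,-0,-0,-1.3],[G,0.9,4.2,1.6,-0,-0,-1.3]]
```

```bash
python3 -m crank '[[-1,1.6,4,1.6,0,0,-1.3],[-1,1.5,4,1.7,0,0,-1.3],[-1,1.4,4,1.6,0,0,-1.3],[-1,1.3,4.1,1.6,0,0,-1.3],[-1,1.3,4.1,1.6,0,0,-1.3]]'
python3 -m crank '[[-1,1.1,4.1,1.7,0,0,-1.3],[-1,1.1,4.1,1.6,0,0,-1.3],[-1,0.9,4.2,1.6,0,0,-1.3],[-1,0,0,0,0,0,0]]'
python3 - <<'E'
from h import *
W=cam("wrist"); s=get_state(); print(s["eef_pos"],s["tcp_rot"],s["qpos"].round(2),s["time"])
pickle.dump(W,open("w2.pkl","wb")); save(W,"w2.png",1.5)
for t in ["rack","driver","driver_tip","t_key"]:
    a=place_of(t,"wrist"); print(t,[(np.round(x["location"],1).tolist(),round(x["p"],2),onz(W,x["location"],.09).round(4)) for x in a[:3]])
for z in(.09,.19): print(proj(W,[.455,.339,z])*1.5)
E
```

```text
time: 4.9
eef_pos: [0.5081, 0.2241, 0.3188]
tcp_rot: [-0.083, 0.997, 0.0, 0.0]
contact_force: [1.1, -0.3, 0.7]
opening: 0.998
time: 5.3
eef_pos: [0.4516, 0.3417, 0.2673]
tcp_rot: [-0.12, 0.993, -0.0, -0.003]
contact_force: [-0.1, -0.7, -0.8]
opening: 1.001
[0.45321517 0.34033404 0.26872037] [-1.19281798e-01  9.92859276e-01 -6.17172442e-04 -1.38948876e-03] [ 0.47  0.03  1.82 -0.    1.29 -1.34] 5.35
rack []
driver [([198.1, 28.6], 0.85, array([0.3174, 0.2482, 0.09  ])), ([254.0, 178.3], 0.74, array([0.457 , 0.3409, 0.09  ])), ([231.3, 107.0], 0.57, array([0.3904, 0.3011, 0.09  ]))]
driver_tip [([272.6, 89.9], 0.97, array([0.3637, 0.3372, 0.09  ])), ([218.5, 63.3], 0.7, array([0.3495, 0.2779, 0.09  ]))]
t_key []
[[379.04497945 264.07481841]]
[[377.11809468 312.33980646]]
```

View pics/w2.png

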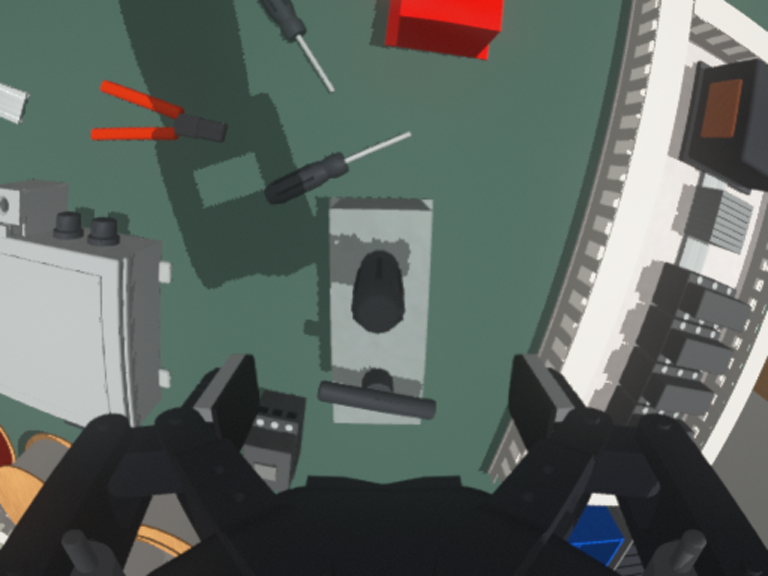

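```bash
python3 -m crank '[[-1,-0.2,0,3.5,0,0,0],[-1,0,0,4,0,0,0],[-1,0,0,3,0,0,0],[-1,0,0,1.4,0,0,0],[-1,0,0,0,0,0,0]]' 60
python3 - <<'E'
from h import *
W=cam("wrist"); s=get_state(); print(s["eef_pos"],s["contact_force"],s["time"]); save(W,"w3.png",1.2)
E
```

```text
time: 6.05
eef_pos: [0.4563, 0.339, 0.1496]
tcp_rot: [-0.117, 0.993, -0.001, -0.002]
contact_force: [-0.2, 0.7, -0.1]
opening: 1.001
[0.45730781 0.33978182 0.1516894 ] [0.50475153 0.86965099 0.87379323] 6.1
```

View pics/w3.png

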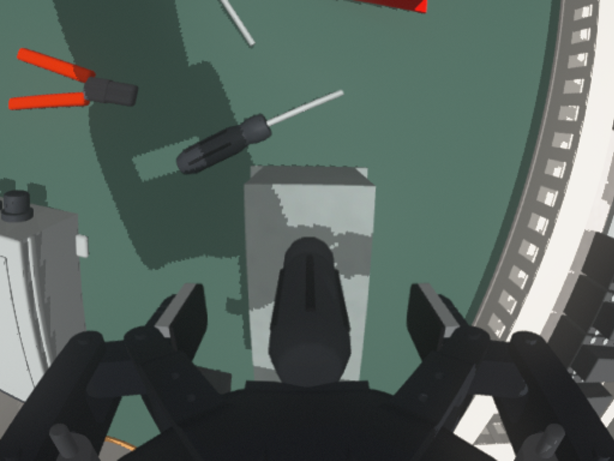

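```bash
python3 -m crank '[[1,0,0,0,0,0,0],[1,0,0,0,0,0,0],[1,0,0,0,0,0,0],[1,0,0,0,0,0,0],[1,0,0,0,0,0,0]]' 60
python3 -m crank '[[1,0,0,0,0,0,0],[1,0,0,0,0,0,0]]'; python3 -c "
from h import *
print(get_state())"
```

```text
time: 6.6
eef_pos: [0.4571, 0.3407, 0.1525]
tcp_rot: [-0.119, 0.993, 0.0, 0.001]
contact_force: [-1.2, -0.1, 3.2]
opening: 0.311
time: 6.8
eef_pos: [0.4571, 0.3407, 0.1525]
tcp_rot: [-0.118, 0.993, 0.0, 0.001]
contact_force: [-0.5, -0.6, 4.6]
opening: 0.314
{'time': 6.8, 'qpos': array([ 4.62657259e-01,  1.55406032e-01,  1.91659950e+00, -1.03849879e-04,
        1.06795550e+00, -1.34562354e+00]), 'dq': array([ 0.0004134 , -0.00058922, -0.00076226, -0.000248  , -0.00099486,
       -0.00132309]), 'joint_efforts': array([ 2.00129533e-01, -2.97770834e+01, -2.43327463e+01,  8.37867404e-02,
       -2.47962875e-01,  7.29980646e-03]), 'eef_pos': array([0.45711575, 0.3407225 , 0.15251693]), 'tcp_rot': array([-1.18488166e-01,  9.92955128e-01,  2.32220091e-04,  7.83389299e-04]), 'contact_force': array([-0.50608924, -0.55560916,  4.63522365]), 'wrist_torque': array([-0.11972014,  0.10990123,  0.05329953]), 'opening': 0.31384374276750826}
```

```bash
python3 -m crank '[[1,0,0,-2,0,0,0],[1,0,0,-4,0,0,0],[1,0,0,-4,0,0,0],[1,0,0,-3,0,0,0]]'
python3 - <<'E'
from h import *
s=get_state();print(s["eef_pos"],s["opening"],s["contact_force"])
plan([.482,-.0175,.275],down(np.pi+.058),dec=1)
E
```

```text
time: 7.2
eef_pos: [0.4566, 0.3406, 0.283]
tcp_rot: [-0.118, 0.993, 0.0, 0.0]
contact_force: [1.8, 0.0, -0.6]
opening: 0.311
[0.45655855 0.34059421 0.28296624] 0.31115416233237503 [ 1.76004874  0.02276896 -0.5675628 ]
[[G,0.7,-4.4,0.1,0,0,1.3],[G,0.7,-4.5,0.1,0,0,1.3],[G,0.5,-4.4,0.1,0,0,1.3],[G,0.5,-4.5,0.1,0,0,1.3],[G,0.3,-4.5,0.1,0,0,1.3]]
[[G,0.3,-4.4,0.1,0,0,1.3],[G,0.1,-4.5,0.1,0,0,1.3],[G,0,-4.5,0.1,0,0,1.3]]
```

```bash
python3 -m crank '[[1,0.7,-4.4,0,0,0,1.3],[1,0.7,-4.5,0,0,0,1.3],[1,0.5,-4.4,0,0,0,1.3],[1,0.5,-4.5,0,0,0,1.3],[1,0.3,-4.5,0,0,0,1.3]]'
python3 -m crank '[[1,0.3,-4.4,0.1,0,0,1.3],[1,0.1,-4.5,0.1,0,0,1.3],[1,0,-4.5,0.1,0,0,1.3],[1,0,0,2,0,0,0],[1,0,0,2,0,0,0]]'
python3 - <<'E'
from h import *
W=cam("wrist");S=cam("scene");D=cam("side"); s=get_state(); print(s["eef_pos"],s["tcp_rot"],s["contact_force"],s["time"]); save(W,"w4.png",1.5); save(S,"s4.png",5,(200,130,320,240)); save(D,"d4.png",4,(160,60,320,260))
pickle.dump((W,S,D,s),open("w4.pkl","wb"))
for c in(W,S,D):
  for t in ["driver","driver_tip","release_hole"]:
    a=place_of(t,c["name"]); print(c["name"],t,[(np.round(x["location"],1).tolist(),round(x["p"],2)) for x in a[:3]])
  P=s["eef_pos"]; print(proj(c,[P-[0,0,.0625],P-[0,0,.1425],[.482,-.0175,.078]]).round(1).tolist())
E
```

```text
time: 7.7
eef_pos: [0.4718, 0.1148, 0.2803]
tcp_rot: [-0.062, 0.998, 0.0, -0.001]
contact_force: [0.2, -0.5, -1.1]
opening: 0.313
time: 8.2
eef_pos: [0.4821, -0.0191, 0.2375]
tcp_rot: [-0.026, 1.0, 0.0, 0.0]
contact_force: [-0.0, 0.3, -1.6]
opening: 0.311
[ 0.48077859 -0.01729697  0.23602501] [-2.77134837e-02  9.99612632e-01  7.71959032e-04 -2.43969805e-03] [-0.3730243   0.06933883  0.05862956] 8.35
wrist driver [([445.4, 41.0], 0.64), ([474.2, 119.5], 0.64), ([257.0, 208.4], 0.55)]
wrist driver_tip [([462.9, 76.3], 0.95), ([500.3, 100.9], 0.87), ([256.2, 179.2], 0.58)]
wrist release_hole [([254.8, 178.1], 0.82)]
[[258.8, 208.7], [257.9, 179.3], [257.5, 176.5]]
scene driver [([307.5, 119.5], 0.48)]
scene driver_tip [([271.1, 189.8], 0.69), ([306.3, 107.5], 0.68)]
scene release_hole [([187.0, 328.4], 0.16)]
[[268.6, 174.5], [267.9, 190.9], [268.1, 194.2]]
side driver [([272.5, 302.2], 0.96), ([233.3, 162.9], 0.76), ([213.6, 312.0], 0.55)]
side driver_tip [([244.0, 310.2], 0.73), ([234.4, 190.2], 0.72), ([217.4, 336.2], 0.59)]
side release_hole []
[[234.5, 161.2], [235.2, 190.0], [234.9, 195.2]]
```

View pics/w4.png

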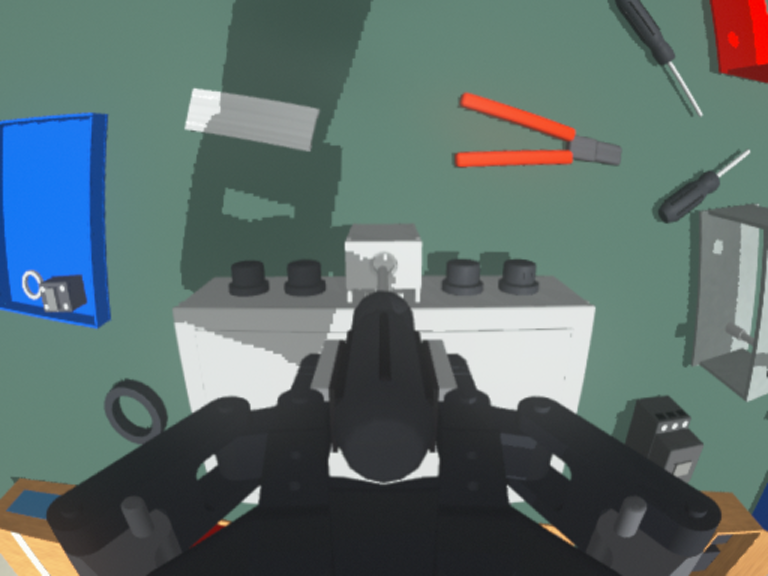

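View pics/s4.png

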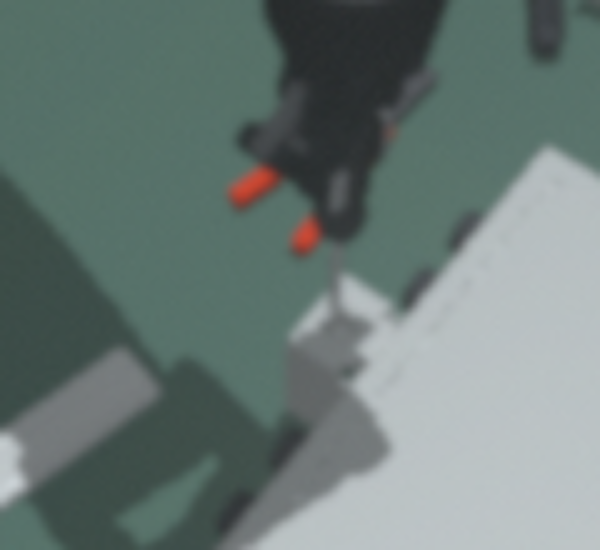

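View pics/d4.png

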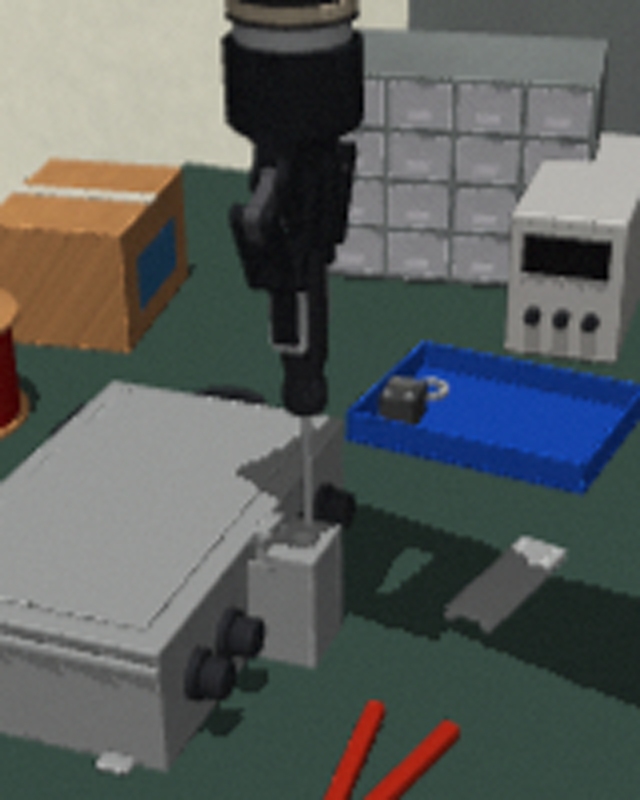

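Run:
```python
from h import *
W,S,D,s=pickle.load(open("w4.pkl","rb"))
save(W,"w4z.png",12,(228,145,284,195)); save(D,"d4z.png",12,(210,160,260,210))
```

```text
(no output)
```

View pics/w4z.png

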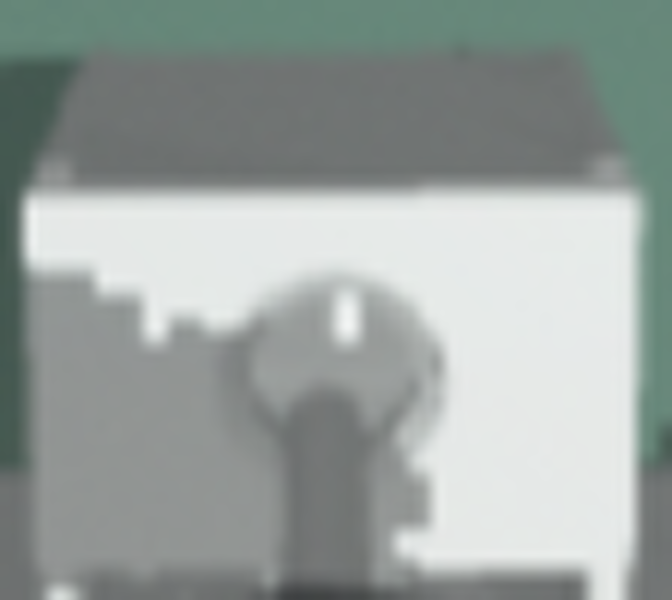

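View pics/d4z.png

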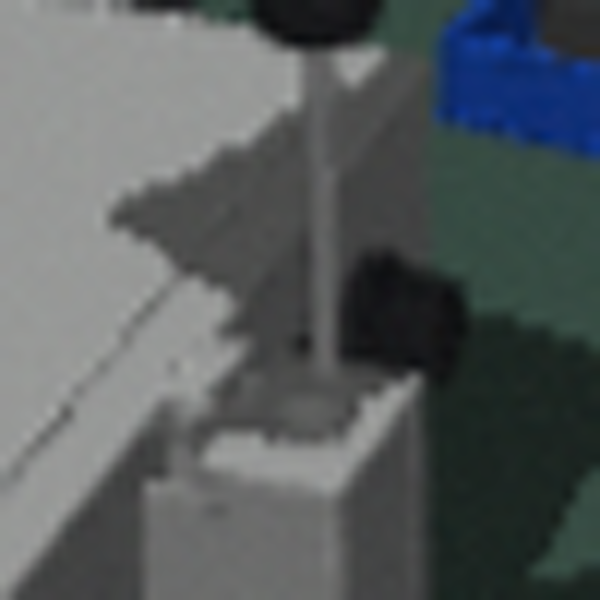

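Run:
```python
from h import *
W,S,D,s=pickle.load(open("w4.pkl","rb"))
print(s["eef_pos"])
print("tip",tri([(W,(255.1,177.8)),(D,(237.0,190.6))]))
print("hole",tri([(W,(255.6,175.2)),(D,(235,193.8))]), onz(W,(255.6,175.2),.078),onz(D,(235,193.8),.078))
print("tip pred axis", onz(W,(255.1,177.8),.0935),onz(D,(237.,190.6),.0935),onz(S,(200+338/5,130+310/5),.0935))
print(W["cam_to_world"][:3,:3].round(2))
```

```text
[ 0.48077859 -0.01729697  0.23602501]
tip (array([ 0.47870446, -0.02038728,  0.09105976]), [array([-0.3, -1.5]), array([-0.6, -0.1])])
hole (array([ 0.4811221 , -0.01919689,  0.08105485]), [array([0.3, 1.1]), array([0.4, 0.1])]) [ 0.48073733 -0.01948537  0.078     ] [ 0.48450888 -0.02381825  0.078     ]
tip pred axis [ 0.47950602 -0.02001787  0.0935    ] [ 0.4754158  -0.01655185  0.0935    ] [ 0.48224085 -0.02018334  0.0935    ]
[[-0.05 -0.96 -0.28]
 [ 1.   -0.05 -0.01]
 [-0.   -0.28  0.96]]
```

```bash
python3 -m crank '[[1,-0.2,0.1,0,0,0,0],[1,0,0,1.2,0,0,0],[1,0,0,0.8,0,0,0],[1,0,0,0.4,0,0,0]]'
python3 - <<'E'
from h import *
W=cam("wrist");D=cam("side");s=get_state();print(s["eef_pos"],s["contact_force"],s["time"])
a=cv2.resize(W["color"][145:195,228:284,::-1],None,fx=7,fy=7,interpolation=cv2.INTER_CUBIC);b=cv2.resize(D["color"][160:210,210:260,::-1],None,fx=7,fy=7,interpolation=cv2.INTER_CUBIC)
cv2.imwrite("pics/c5.png",np.hstack([a,b]))
E
```

```text
time: 9.2
eef_pos: [0.4832, -0.0162, 0.2123]
tcp_rot: [-0.028, 1.0, 0.0, -0.002]
contact_force: [-0.1, -0.2, -0.9]
opening: 0.314
[ 0.48332539 -0.01624782  0.2127592 ] [-0.87454355  0.06667105 -1.44252094] 9.3
```

View pics/c5.png

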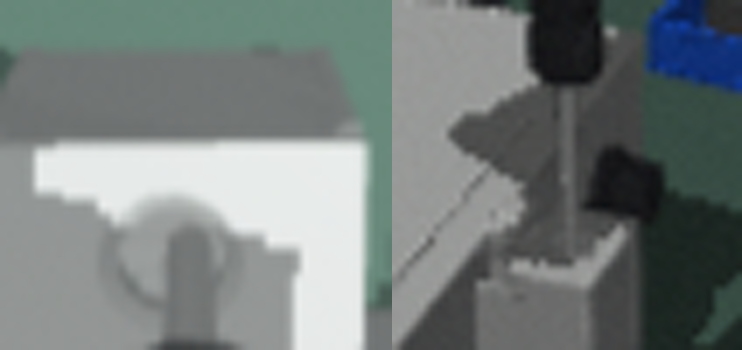

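```bash
python3 -m crank '[[1,0,-0.15,0,0,0,0],[1,0,0,1,0,0,0],[1,0,0,0.6,0,0,0],[1,0,0,0,0,0,0]]'
python3 -c "
from h import *
s=get_state();print(s['eef_pos'],s['contact_force'],s['time'])"
```

```text
time: 9.7
eef_pos: [0.4833, -0.0177, 0.1968]
tcp_rot: [-0.028, 1.0, 0.0, -0.001]
contact_force: [0.0, -0.3, -1.2]
opening: 0.314
[ 0.48332127 -0.01771631  0.19677538] [ 0.03225638 -0.33791619 -1.1639586 ] 9.7
```

```bash
for i in 1; do python3 -m crank '[[1,0,0,0.3,0,0,0],[1,0,0,0,0,0,0]]';  python3 -m crank '[[1,0,0,0.2,0,0,0],[1,0,0,0,0,0,0]]';done
```

```text
time: 9.9
eef_pos: [0.4841, -0.0178, 0.195]
tcp_rot: [-0.028, 1.0, 0.0, -0.0]
contact_force: [0.5, -0.1, -0.8]
opening: 0.313
time: 10.1
eef_pos: [0.4844, -0.0179, 0.1939]
tcp_rot: [-0.028, 1.0, -0.0, 0.0]
contact_force: [-1.3, -0.1, 1.9]
opening: 0.313
```

```bash
python3 -m crank '[[1,0,0,0.2,0,0,0],[1,0,0,0,0,0,0]]';  python3 -m crank '[[1,0,0,0.2,0,0,0],[1,0,0,0,0,0,0]]'
python3 - <<'E'
from h import *
S=cam("scene");W=cam("wrist");save(S,"s6.png",3,(200,110,400,300));save(W,"w6.png")
E
```

```text
time: 10.3
eef_pos: [0.4841, -0.018, 0.1923]
tcp_rot: [-0.028, 1.0, -0.0, -0.0]
contact_force: [-1.5, 0.3, 4.9]
opening: 0.311
time: 10.5
eef_pos: [0.4836, -0.018, 0.1904]
tcp_rot: [-0.028, 1.0, -0.0, -0.001]
contact_force: [-3.9, 0.2, 7.0]
opening: 0.313
```

View pics/s6.png

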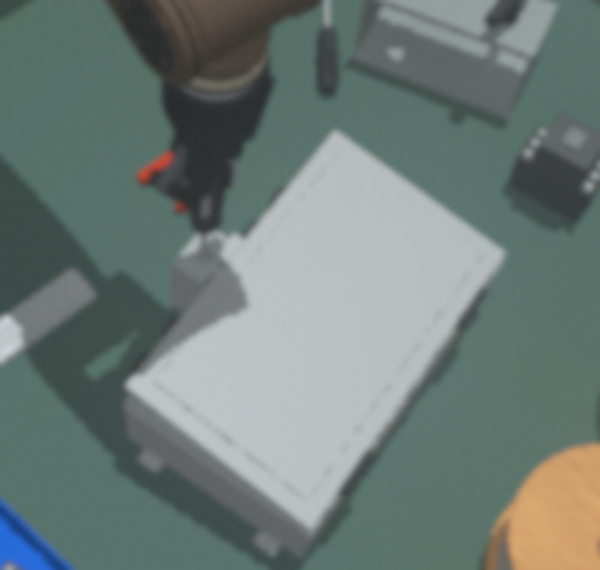

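View pics/w6.png

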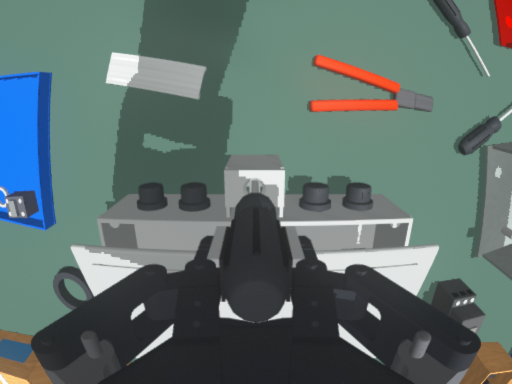

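```bash
python3 -m crank '[[1,0,0,0,0,0,0],[1,0,0,0,0,0,0],[1,0,0,0,0,0,0],[1,0,0,-1,0,0,0],[1,0,0,-2,0,0,0]]'; python3 -m crank '[[1,0,0,-3,0,0,0],[1,0,0,-3,0,0,0],[1,0,0,-2,0,0,0]]'
python3 - <<'E'
from h import *
S=cam("scene");save(S,"s7.png",3,(200,110,400,300))
plan([.4571,.3407,.283],down(np.pi+.237),dec=1)
E
```

```text
time: 11.1
eef_pos: [0.4832, -0.0176, 0.218]
tcp_rot: [-0.028, 1.0, 0.001, -0.001]
contact_force: [-0.3, -0.5, -1.0]
opening: 0.316
time: 11.4
eef_pos: [0.485, -0.018, 0.302]
tcp_rot: [-0.028, 1.0, -0.0, 0.002]
contact_force: [-0.0, -0.4, -1.2]
opening: 0.314
[[G,0.1,4.5,0.3,-0,0.1,-1.3],[G,0,4.5,0.2,-0,0.1,-1.3],[G,-0.1,4.5,0.3,-0,0.1,-1.3],[G,-0.2,4.5,0.3,-0,0.1,-1.3],[G,-0.2,4.5,0.2,-0,0.1,-1.3]]
[[G,-0.4,4.5,0.3,-0,0.1,-1.3],[G,-0.5,4.5,0.3,-0,0.1,-1.3],[G,-0.6,4.4,0.2,-0,0.1,-1.3]]
```

View pics/s7.png

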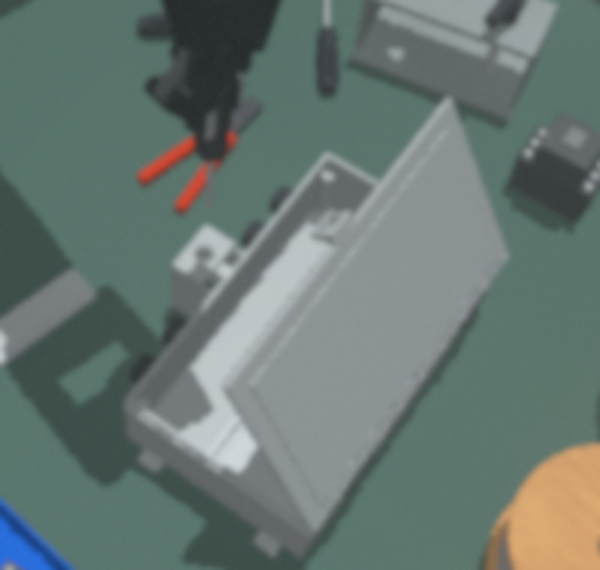

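```bash
python3 -m crank '[[1,0.1,4.5,0.3,0,0,-1.3],[1,0,4.5,0.3,0,0,-1.3],[1,-0.1,4.5,0.3,0,0,-1.3],[1,-0.2,4.5,0.3,0,0,-1.3],[1,-0.2,4.5,0.3,0,0,-1.3]]'; python3 -m crank '[[1,-0.4,4.5,0.3,0,0,-1.3],[1,-0.5,4.5,0.3,0,0,-1.3],[1,-0.6,4.4,0.3,0,0,-1.3],[1,0,0,2,0,0,0],[1,0,0,0,0,0,0]]'
python3 - <<'E'
from h import *
W=cam("wrist");S=cam("scene");D=cam("side");s=get_state(); print(s["eef_pos"],s["tcp_rot"],s["time"])
plan([.4571,.3407,.1525],down(np.pi+.237),dec=2)
pickle.dump((W,S,D,s),open("w8.pkl","wb"))
save(W,"w8.png",1.5);
b=cv2.resize(D["color"][180:330,90:230,::-1],None,fx=4,fy=4,interpolation=cv2.INTER_CUBIC);cv2.imwrite("pics/d8.png",b)
E
```

```text
time: 11.95
eef_pos: [0.4649, 0.2082, 0.2835]
tcp_rot: [-0.085, 0.996, 0.0, 0.0]
contact_force: [0.9, -0.3, -0.9]
opening: 0.31
time: 12.45
eef_pos: [0.4525, 0.3413, 0.2513]
tcp_rot: [-0.12, 0.993, -0.001, -0.003]
contact_force: [-0.4, 0.3, -1.6]
opening: 0.315
[0.45473254 0.34033498 0.2552578 ] [-1.18002674e-01  9.93013271e-01 -6.34249184e-05 -9.41430339e-05] 12.6
[[G,-0.08,-0.01,3.43,-0,-0,-0.01],[G,-0.08,-0,3.42,-0,-0,-0.01],[G,-0.08,-0.01,3.43,-0,-0,-0.01]]
```

View pics/w8.png

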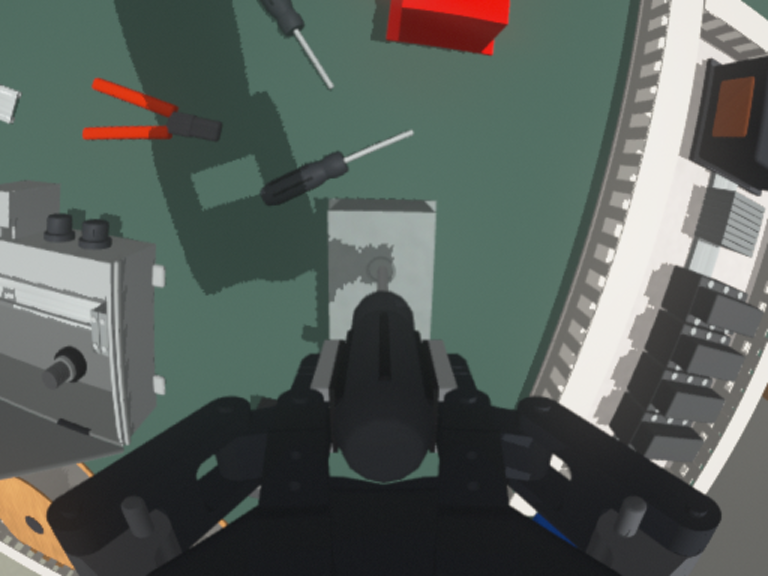

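View pics/d8.png

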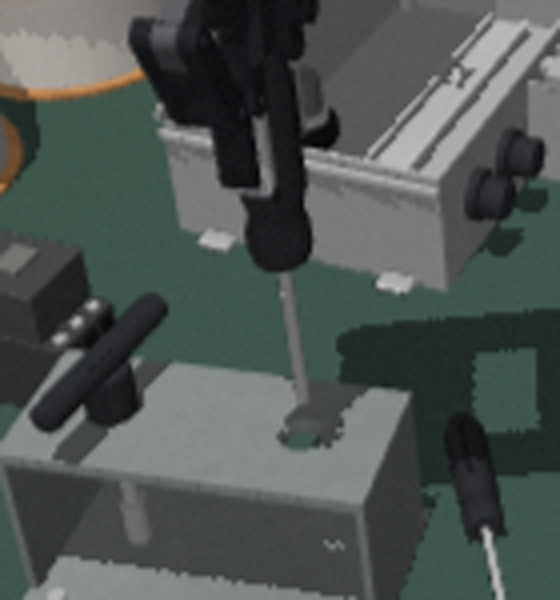

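```bash
python3 -m crank '[[1,-0.25,0,0,0,0,0],[1,0,0,2.5,0,0,0],[1,0,0,1.5,0,0,0],[1,0,0,0,0,0,0]]'
python3 - <<'E'
from h import *
D=cam("side")
b=cv2.resize(D["color"][180:330,90:230,::-1],None,fx=4,fy=4,interpolation=cv2.INTER_CUBIC);cv2.imwrite("pics/d9.png",b)
W,S,_,s=pickle.load(open("w8.pkl","rb"))
P=onz(W,(46.7,241),.006);n=onz(W,(58/1.5,374/1.5),.054)
y=.058;Ri=np.array([[np.cos(y),np.sin(y)],[-np.sin(y),np.cos(y)]])
for q in(P,n): print(q, Ri@(q[:2]-[.6005,-.0113]))
E
```

```text
time: 13.0
eef_pos: [0.4559, 0.3401, 0.2126]
tcp_rot: [-0.118, 0.993, -0.001, -0.003]
contact_force: [-1.1, -0.4, -1.7]
opening: 0.309
[0.66014362 0.02842091 0.006     ] [0.06184585 0.03619673]
[0.64542787 0.04838414 0.054     ] [0.04831207 0.05697942]
```

View pics/d9.png

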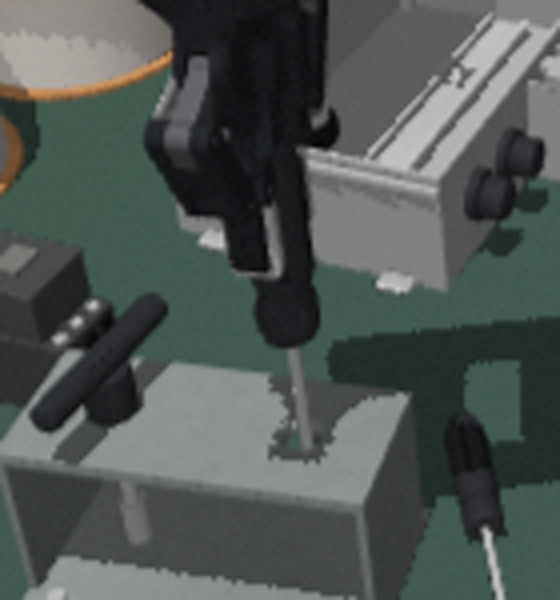

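```bash
python3 -m crank '[[1,-0.15,0,0,0,0,0],[1,0,0,1.5,0,0,0],[1,0,0,1.5,0,0,0],[1,0,0,1,0,0,0],[1,0,0,1,0,0,0]]'; python3 -m crank '[[1,0,0,0.5,0,0,0],[1,0,0,0.2,0,0,0],[1,0,0,0,0,0,0]]'
python3 - <<'E'
from h import *
D=cam("side");print(get_state()["eef_pos"])
b=cv2.resize(D["color"][180:330,90:230,::-1],None,fx=4,fy=4,interpolation=cv2.INTER_CUBIC);cv2.imwrite("pics/d10.png",b)
E
```

```text
time: 13.55
eef_pos: [0.4579, 0.3416, 0.1636]
tcp_rot: [-0.118, 0.993, -0.0, -0.001]
contact_force: [1.1, -0.0, -0.9]
opening: 0.31
time: 13.85
eef_pos: [0.4585, 0.3418, 0.1582]
tcp_rot: [-0.118, 0.993, -0.0, -0.0]
contact_force: [0.4, 0.5, -0.8]
opening: 0.313
[0.4586952  0.34193189 0.15859893]
```

View pics/d10.png

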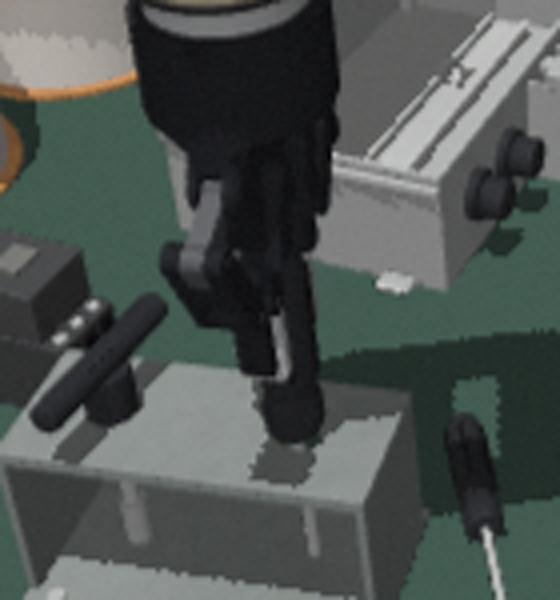

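```bash
python3 -m crank '[[1,0.1,0,0.3,0,0,0],[1,0,0,0.2,0,0,0],[1,0,0,0,0,0,0]]'; python3 -m crank '[[1,0,0,0.1,0,0,0],[1,0,0,0,0,0,0]]'
```

```text
time: 14.2
eef_pos: [0.4573, 0.3415, 0.1531]
tcp_rot: [-0.118, 0.993, -0.0, -0.0]
contact_force: [0.1, -0.1, -1.0]
opening: 0.308
time: 14.4
eef_pos: [0.4577, 0.3416, 0.1526]
tcp_rot: [-0.118, 0.993, 0.0, 0.0]
contact_force: [0.3, 0.1, -0.5]
opening: 0.309
```

```bash
python3 -m crank '[[1,0,0,0.1,0,0,0],[1,0,0,0,0,0,0]]'; python3 -m crank '[[1,0,0,0.1,0,0,0],[1,0,0,0,0,0,0]]'
```

```text
time: 14.6
eef_pos: [0.4578, 0.3417, 0.1525]
tcp_rot: [-0.118, 0.993, 0.0, 0.0]
contact_force: [-1.6, -1.4, 4.4]
opening: 0.312
time: 14.8
eef_pos: [0.458, 0.3417, 0.1525]
tcp_rot: [-0.118, 0.993, -0.0, 0.0]
contact_force: [-3.2, -2.7, 8.9]
opening: 0.311
```

```bash
python3 -m crank '[[1,0,0,-0.2,0,0,0],[0.2,0,0,0,0,0,0],[-0.5,0,0,0,0,0,0],[-1,0,0,0,0,0,0],[-1,0,0,0,0,0,0]]'; python3 -m crank '[[-1,0,0,-3,0,0,0],[-1,0,0,-5,0,0,0],[-1,0,0,-5,0,0,0],[-1,0,0,-5,0,0,0]]'
python3 - <<'E'
from h import *
D=cam("side");W=cam("wrist");s=get_state();print(s["eef_pos"],s["time"]); save(W,"w11.png",1.5)
pickle.dump((W,s),open("w11.pkl","wb"))
b=cv2.resize(D["color"][120:330,60:260,::-1],None,fx=2.8,fy=2.8,interpolation=cv2.INTER_CUBIC);cv2.imwrite("pics/d11.png",b)
print(place_of("button_head","wrist"),place_of("lane","wrist"))
E
```

```text
time: 15.3
eef_pos: [0.4574, 0.3415, 0.152]
tcp_rot: [-0.118, 0.993, -0.0, -0.0]
contact_force: [0.8, -0.0, -1.0]
opening: 0.889
time: 15.7
eef_pos: [0.4572, 0.3414, 0.3339]
tcp_rot: [-0.118, 0.993, -0.0, -0.0]
contact_force: [0.7, 0.4, 1.2]
opening: 0.998
[0.46032109 0.34309697 0.34253765] 15.8
[{'location': [73.5, 212.5], 'p': 0.71}, {'location': [25.6, 56.8], 'p': 0.63}] [{'location': [58.2, 203.6], 'p': 0.67}]
```

View pics/d11.png

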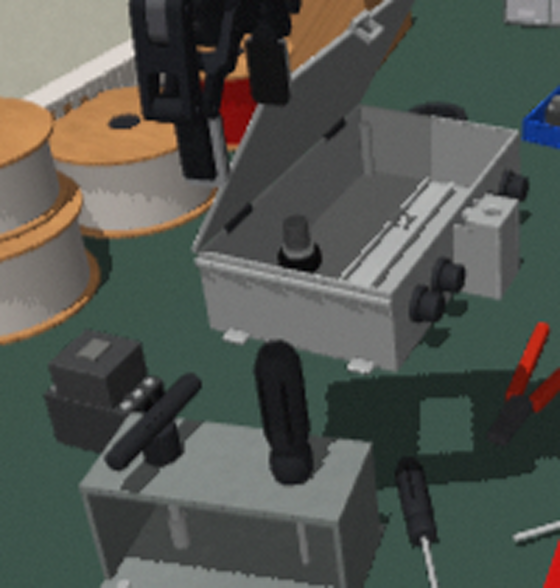

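View pics/w11.png

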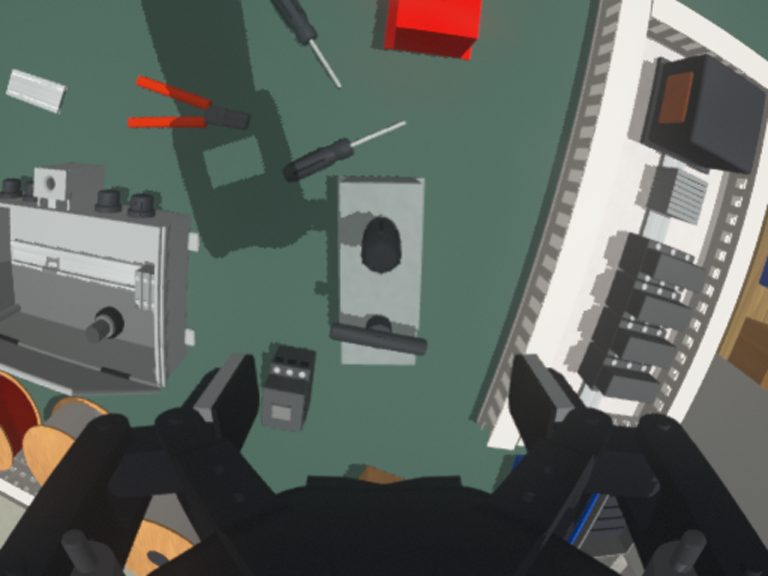

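Run:
```python
from h import *
W,s=pickle.load(open("w11.pkl","rb"))
D=cam("side"); a=place_of("button_head","side"); print([(x["location"],x["p"]) for x in a[:3]])
y=.058;Ri=np.array([[np.cos(y),np.sin(y)],[-np.sin(y),np.cos(y)]])
def bx(q): return Ri@(np.array(q[:2])-[.6005,-.0113])
save(D,"d12.png",10,(140,180,200,230)); save(W,"w12.png",10,(45,180,105,240))
obs=[(W,(73.5,212.5)),(D,a[0]["location"] if a else (167,212))]
P,e=tri(obs); print(P,e,bx(P))
for c,px in obs:
    for z in (0.004,): q=onz(c,px,z); print(q,bx(q))
P,e=tri([(W,(97/1.5,331/1.5)),(D,(165.7,198.3))]);print("top",P,e,bx(P))
```

```text
[([164.7, 215.9], 0.48)]
[ 0.66905105  0.02277806 -0.00919968] [array([0.5, 1.6]), array([1.3, 0.1])] [0.0704112  0.03004703]
[0.65817023 0.02988352 0.004     ] [0.05996056 0.03777127]
[0.66058668 0.03964083 0.004     ] [0.06293855 0.04737209]
top [0.63999469 0.0536943  0.07163167] [array([0., 0.]), array([0., 0.])] [0.04319583 0.0625956 ]
```

View pics/d12.png

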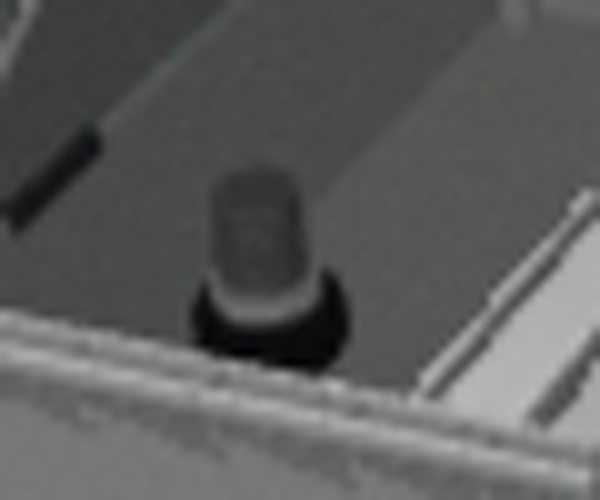

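View pics/w12.png

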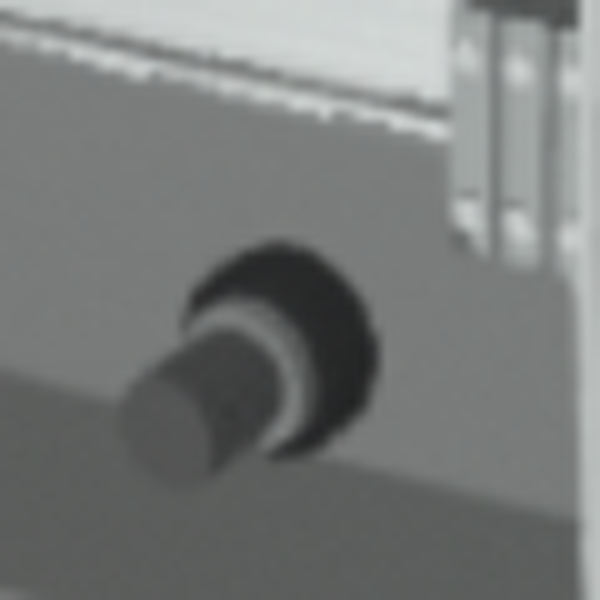

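Run:
```python
from h import *
W,s=pickle.load(open("w11.pkl","rb"))
D=cam("side");T=cam("scene")
y=.058;Ri=np.array([[np.cos(y),np.sin(y)],[-np.sin(y),np.cos(y)]])
def bx(q): return Ri@(np.array(q[:2])-[.6005,-.0113])
for n,w,d,z in [("top",(61.5,223.2),(165.6,198.8),.054),("collar",(69,217),(166.8,208.5),.028),("mush",(73,215),(167,212),.014)]:
    P,e=tri([(W,w),(D,d)]);print(n,P.round(4),e,bx(P).round(4))
    for c,px in((W,w),(D,d)): q=onz(c,px,z); print("  ",q.round(4),bx(q).round(4))
```

```text
top [0.6558 0.035  0.0558] [array([-0.2, -0.7]), array([-0.5, -0.1])] [0.0579 0.043 ]
   [0.6583 0.0341 0.054 ] [0.0603 0.042 ]
   [0.6562 0.0324 0.054 ] [0.0582 0.0404]
collar [0.659  0.0304 0.0223] [array([-0.1, -0.5]), array([-0.4, -0.1])] [0.0608 0.0382]
   [0.6566 0.0345 0.028 ] [0.0586 0.0425]
   [0.6526 0.0374 0.028 ] [0.0548 0.0456]
mush [0.6564 0.0352 0.0149] [array([-0.2, -0.6]), array([-0.4, -0.1])] [0.0585 0.0432]
   [0.658 0.035 0.014] [0.0601 0.0429]
   [0.656  0.0339 0.014 ] [0.058  0.0419]
```

Run:
```python
import plant
print([n for n in dir(plant) if not n.startswith("__")])
print(getattr(plant,"tip_extent",None))
```

```text
['Unreachable', 'get_state', 'place_of', 'read_camera', 'sign_off', 'tip_extent', 'trace']
0.017
```

Run:
```python
from h import *
Rt=down(np.pi+.058,-np.radians(42)); print(Rt.as_matrix().round(2))
a=plan([.50,.03,.27],Rt,dec=1)
plan([.5533,.0283,.163],Rt,start=a,dec=1)
```

```text
[[-0.74 -0.06  0.67]
 [-0.04  1.    0.04]
 [-0.67  0.   -0.74]]
[[G,0.4,-4.5,0.9,0.5,-6,1.4],[G,0.5,-4.4,0.8,0.5,-6,1.4],[G,0.4,-4.5,0.9,0.5,-6,1.4],[G,0.3,-4.5,0.8,0.5,-6,1.4],[G,0.4,-4.5,0.8,0.5,-6,1.4]]
[[G,0.3,-4.4,0.9,0.5,-6,1.4],[G,0.4,-4.5,0.8,0.5,-6,1.4]]
[[G,1,-0.2,3.9,0.1,-0.1,-0],[G,1.1,-0.1,3.8,0.1,-0.1,-0],[G,1.1,-0.2,3.9,0.1,-0.1,-0]]
```

```bash
python3 -m crank '[[-0.2,0.4,-4.5,0.9,0.5,-6,1.4],[-0.2,0.5,-4.4,0.8,0.5,-6,1.4],[-0.2,0.4,-4.5,0.9,0.5,-6,1.4],[-0.2,0.3,-4.5,0.8,0.5,-6,1.4],[-0.2,0.4,-4.5,0.8,0.5,-6,1.4]]'
python3 -m crank '[[-0.2,0.3,-4.4,0.9,0.5,-6,1.4],[-0.2,0.4,-4.5,0.8,0.5,-6,1.4],[-0.2,0,0,0,0,0,0],[-0.2,0,0,0,0,0,0]]'
python3 - <<'E'
from h import *
W=cam("wrist");s=get_state();print(s["eef_pos"],s["tcp_rot"],s["qpos"].round(2),s["time"],s["opening"]); save(W,"w13.png",1.5)
Rt=down(np.pi+.058,-np.radians(42));pickle.dump((W,s),open("w13.pkl","wb"))
print([(x["location"],x["p"]) for x in place_of("button_head","wrist")], proj(W,[[.6567,.0343,.004],[.6567,.0343,.054]]))
plan([.5533,.0283,.163],Rt)
E
```

```text
time: 16.6
eef_pos: [0.4878, 0.1175, 0.2881]
tcp_rot: [-0.054, 0.964, 0.009, 0.26]
contact_force: [0.4, -0.8, -0.5]
opening: 0.604
time: 17.0
eef_pos: [0.4993, 0.0337, 0.271]
tcp_rot: [-0.027, 0.935, 0.014, 0.353]
contact_force: [-0.3, 0.4, 1.1]
opening: 0.598
[0.4998892  0.03480729 0.27226689] [-0.02838312  0.93494431  0.01381794  0.35338731] [-0.23 -0.49  2.36  0.34  0.61 -2.07] 17.05 0.6030143041400529
[([247.7, 115.9], 0.69)] [[248.36541848 113.55980736]
 [247.99779924 139.34085988]]
[[G,1.12,-0.38,3.91,0.16,-0.17,0.03],[G,1.13,-0.36,3.9,0.16,-0.17,0.03],[G,1.15,-0.35,3.9,0.16,-0.17,0.03]]
```

View pics/w13.png

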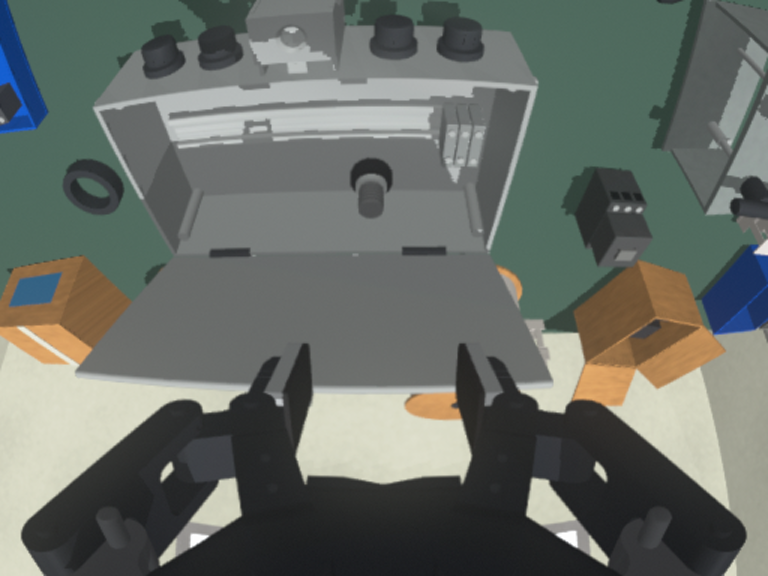

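```bash
python3 -m crank '[[-0.2,1.1,-0.4,3.9,0.2,-0.2,0],[-0.2,1.1,-0.35,3.9,0.2,-0.2,0],[-0.2,1.1,-0.35,3.9,0.2,-0.2,0],[-0.2,0,0,0,0,0,0],[-0.2,0,0,0,0,0,0]]'
python3 - <<'E'
from h import *
W=cam("wrist");s=get_state();print(s["eef_pos"],s["tcp_rot"],s["qpos"].round(2),s["time"],s["opening"]); save(W,"w14.png",1.5)
Rt=down(np.pi+.058,-np.radians(42));pickle.dump((W,s),open("w14.pkl","wb"))
B=np.array([.6567,.0343]);u=np.array([.9983,.058]);T=np.r_[B-.0032*u,.0515]
a=place_of("button_head","wrist");print([(x["location"],x["p"]) for x in a], proj(W,np.array([[.6567,.0343,.004],[.6567,.0343,.028],[.6567,.0343,.054]]))*1.5)
b=plan(T-.05*Rt.as_matrix()[:,2],Rt);plan(T,Rt,start=b,vmax=2)
E
```

```text
time: 17.6
eef_pos: [0.554, 0.0293, 0.1631]
tcp_rot: [-0.028, 0.933, 0.01, 0.358]
contact_force: [-0.1, 1.5, 0.7]
opening: 0.602
[0.55478539 0.02874828 0.16544621] [-0.02828112  0.93237961  0.00923679  0.36025424] [-0.21 -0.17  2.34  0.62  0.31 -2.36] 17.65 0.6017622715998145
[([253.4, 145.3], 0.77)] [[382.5798578  215.17340504]
 [382.46320297 242.38862945]
 [382.32611743 274.98734587]]
[[G,0.16,0.01,3.39,-0.04,0.13,0.06],[G,0.14,0.01,3.38,-0.04,0.13,0.06],[G,0.14,0,3.39,-0.04,0.13,0.06]]
[[G,0,0,1.67,-0,0,0],[G,0,0,1.67,-0,0,0],[G,0,0.01,1.66,-0,0,0]]
```

View pics/w14.png

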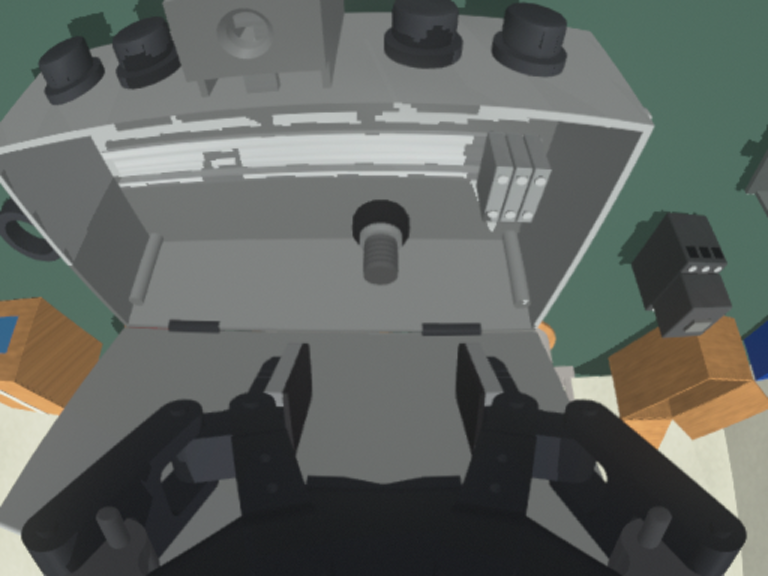

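```bash
cat > fk.py <<'E'
from h import *
def Rx(a):return R.from_euler('x',a)
def Ry(a):return R.from_euler('y',a)
def Rz(a):return R.from_euler('z',a)
def fk(q,k):
    a,h,L1,e,L2,d=k
    A=Rz(q[0]); B=A*Ry(q[1]); C=B*Ry(q[2]); 
    p=A.apply([a,0,h])+B.apply([0,0,L1])+C.apply([e,0,L2])
    T=C*Rz(q[3])*Ry(q[4])*Rz(q[5])
    p=p+T.apply([0,0,d])
    return p,T
E
python3 - <<'E'
from fk import *
from scipy.optimize import least_squares
st=[]
st.append(([-1.44497,.28717,1.57816,0,1.27861,-.15003],[.18378,-.64886,.24695]))
for f in ("w4.pkl","w8.pkl","w11.pkl","w13.pkl","w14.pkl"):
    s=pickle.load(open(f,"rb"))[-1]; st.append((s["qpos"],s["eef_pos"]))
s14=s
st.append(([.462657,.155406,1.9166,-.0001,1.06796,-1.34562],[.45712,.34072,.15252]))
r=least_squares(lambda k:np.concatenate([fk(q,k)[0]-p for q,p in st]),[0,.4,.4,0,.4,.3]); k=r.x
print(k.round(4),np.abs(r.fun).max()); np.save("k.npy",k)
p,T=fk(s14["qpos"],k); off=T.inv()*R.from_quat(s14["tcp_rot"]); print("tool off",off.as_rotvec().round(3))
B=np.array([.6567,.0343]);u=np.array([.9983,.058])
lo=np.array([-2.77,-.9,.21,-1.53,.24,-2.84]);hi=np.array([2.77,2.22,2.48,4.67,2.81,2.84])
for tilt in (36,38,40,42,45,48):
  for yaw in (0,):
    Rt=down(np.pi+.058+yaw,-np.radians(tilt)); z=Rt.as_matrix()[:,2]
    T0=np.r_[B-.0032*u,.0515]
    out=[]
    q=s14["qpos"]
    for back in (.15,.1,.05,0):
        P=T0-back*z
        f=lambda q:np.r_[(fk(q,k)[0]-P)*10,(Rt.inv()*(fk(q,k)[1]*off)).as_rotvec()]
        rr=least_squares(f,np.clip(q,lo+.01,hi-.01),bounds=(lo,hi)); q=rr.x; out.append((q.round(2).tolist(),round(rr.cost,6)))
    print(tilt,*out,sep="\n   ")
E
```

```text
[-0.083   0.3467  0.581   0.1032  0.6711  0.3723] 0.09683327583157095
tool off [ 0.    -0.     1.571]
36
   ([0.05, -0.14, 2.28, 0.02, 0.37, -1.6], np.float64(0.0))
   ([0.05, -0.01, 2.24, 0.02, 0.28, -1.6], np.float64(0.0))
   ([0.05, 0.11, 2.19, 0.03, 0.24, -1.61], np.float64(0.000386))
   ([0.05, 0.23, 2.11, 0.04, 0.24, -1.62], np.float64(0.002675))
38
   ([0.05, -0.15, 2.31, 0.02, 0.32, -1.6], np.float64(0.0))
   ([0.05, -0.01, 2.26, 0.03, 0.24, -1.61], np.float64(5.7e-05))
   ([0.05, 0.11, 2.19, 0.04, 0.24, -1.62], np.float64(0.002045))
   ([0.04, 0.23, 2.11, 0.07, 0.24, -1.65], np.float64(0.005801))
40
   ([0.05, -0.15, 2.34, 0.03, 0.26, -1.61], np.float64(0.0))
   ([0.04, -0.02, 2.27, 0.05, 0.24, -1.63], np.float64(0.001168))
   ([0.04, 0.11, 2.19, 0.09, 0.24, -1.67], np.float64(0.005013))
   ([0.01, 0.23, 2.12, 0.28, 0.24, -1.89], np.float64(0.010068))
42
   ([0.04, -0.16, 2.35, 0.05, 0.24, -1.63], np.float64(0.000287))
   ([0.04, -0.02, 2.27, 0.1, 0.24, -1.69], np.float64(0.003701))
   ([-0.04, 0.12, 2.21, 0.67, 0.24, -2.31], np.float64(0.009085))
   ([-0.07, 0.25, 2.16, 1.17, 0.24, -2.84], np.float64(0.012606))
45
   ([0.02, -0.16, 2.36, 0.2, 0.24, -1.79], np.float64(0.003397))
   ([-0.09, -0.0, 2.32, 1.17, 0.24, -2.84], np.float64(0.008229))
   ([-0.08, 0.13, 2.24, 1.17, 0.24, -2.84], np.float64(0.012627))
   ([-0.08, 0.24, 2.16, 1.17, 0.24, -2.84], np.float64(0.017736))
48
   ([-0.1, -0.14, 2.41, 1.17, 0.24, -2.84], np.float64(0.006706))
   ([-0.09, -0.0, 2.33, 1.17, 0.24, -2.84], np.float64(0.012245))
   ([-0.08, 0.13, 2.24, 1.17, 0.24, -2.84], np.float64(0.018936))
   ([-0.08, 0.24, 2.16, 1.18, 0.24, -2.84], np.float64(0.025545))
```

```bash
cat > fk.py <<'E'
from h import *
def Rx(a):return R.from_euler('x',a)
def Ry(a):return R.from_euler('y',a)
def Rz(a):return R.from_euler('z',a)
def fk(q,k):
    A=Rz(q[0]); B=A*Ry(q[1]); C=B*Ry(q[2]); E=C*Rz(q[3]); F=E*Ry(q[4]); T=F*Rz(q[5])
    p=A.apply([k[0],k[6],k[1]])+B.apply([0,0,k[2]])+C.apply([k[3],0,k[4]])+F.apply([k[7],k[8],k[5]])
    return p,T
E
python3 - <<'E'
from fk import *
from scipy.optimize import least_squares
st=[([-1.44497,.28717,1.57816,0,1.27861,-.15003],[.18378,-.64886,.24695])]
for f in ("w4.pkl","w8.pkl","w11.pkl","w13.pkl","w14.pkl"):
    s=pickle.load(open(f,"rb"))[-1]; st.append((s["qpos"],s["eef_pos"]))
s14=s
st.append(([.462657,.155406,1.9166,-.0001,1.06796,-1.34562],[.45712,.34072,.15252]))
r=least_squares(lambda k:np.r_[np.concatenate([fk(q,k)[0]-p for q,p in st]),(k-[0,.4,.4,0,.4,.3,0,0,0])*1e-4],[0,.4,.4,0,.4,.3,0.05,0,0.05]); k=r.x
print(k.round(4),np.abs(r.fun).max())
E
```

```text
[ 0.      0.2403  0.443   0.0206  0.5725  0.2323  0.1009 -0.     -0.    ] 1.7248340659444174e-05
```

```bash
cat >> fk.py <<'E'
from scipy.optimize import least_squares
K=np.array([0,.2403,.443,.0206,.5725,.2323,.1009,0,0])
lo=np.array([-2.77,-.9,.21,-1.53,.24,-2.84]);hi=np.array([2.77,2.22,2.48,4.67,2.81,2.84])
OFF=R.from_rotvec([0,0,np.pi/2])
def ik(P,Rt,q0):
    f=lambda q:np.r_[(fk(q,K)[0]-P)*10,(Rt.inv()*(fk(q,K)[1]*OFF)).as_rotvec()]
    r=least_squares(f,np.clip(q0,lo+.01,hi-.01),bounds=(lo,hi)); return r.x,r.cost
E
python3 - <<'E'
from fk import *
s14=pickle.load(open("w14.pkl","rb"))[-1]
p,T=fk(s14["qpos"],K);print(p-s14["eef_pos"],(T.inv()*R.from_quat(s14["tcp_rot"])).as_rotvec())
B=np.array([.6567,.0343]);u=np.array([.9983,.058])
T0=np.r_[B-.0032*u,.0515]
for q0 in (s14["qpos"],[-.1,.1,2.2,2.5,.4,1.],[-.1,.1,2.2,1.6,.35,-1.57-1.57]):
  for tilt in (36,39,42,45,48):
   for yaw in (-.2,0,.2):
    Rt=down(np.pi+.058+yaw,-np.radians(tilt)); z=Rt.as_matrix()[:,2]
    out=[];q=np.array(q0)
    for back in (.15,.1,.05,0):
        q,c=ik(T0-back*z,Rt,q); out.append("%s %.0e"%(q.round(2).tolist(),c))
    print(tilt,yaw,out[0],"|",out[2][:0],out[3])
E
```

```text
[-1.11022302e-16 -9.02056208e-17 -2.22044605e-16] [ 0.00000000e+00 -3.23701280e-16  1.57079633e+00]
36 -0.2 [-0.08, -0.12, 2.24, -0.09, 0.39, -1.44] 1e-24 |  [-0.09, 0.3, 2.05, -0.2, 0.24, -1.33] 2e-03
36 0 [-0.19, -0.13, 2.26, 0.35, 0.43, -2.09] 9e-25 |  [-0.16, 0.29, 2.08, 0.65, 0.24, -2.39] 7e-04
36 0.2 [-0.29, -0.11, 2.24, 0.63, 0.55, -2.58] 4e-20 |  [-0.19, 0.29, 2.08, 0.92, 0.32, -2.84] 3e-05
39 -0.2 [-0.08, -0.13, 2.28, -0.13, 0.31, -1.4] 4e-27 |  [-0.07, 0.3, 2.05, -0.36, 0.24, -1.16] 7e-03
39 0 [-0.2, -0.15, 2.3, 0.46, 0.36, -2.21] 3e-30 |  [-0.18, 0.28, 2.1, 0.99, 0.24, -2.74] 2e-03
39 0.2 [-0.31, -0.13, 2.28, 0.75, 0.51, -2.71] 2e-28 |  [-0.19, 0.29, 2.08, 0.94, 0.3, -2.84] 2e-03
42 -0.2 [-0.08, -0.15, 2.32, -0.19, 0.24, -1.34] 2e-06 |  [-0.02, 0.32, 2.1, -1.53, 0.24, 0.05] 1e-02
42 0 [-0.21, -0.17, 2.34, 0.62, 0.31, -2.37] 8e-31 |  [-0.18, 0.28, 2.1, 1.1, 0.24, -2.84] 4e-03
42 0.2 [-0.32, -0.15, 2.32, 0.88, 0.49, -2.84] 4e-05 |  [-0.18, 0.29, 2.09, 0.95, 0.28, -2.84] 5e-03
45 -0.2 [-0.06, -0.15, 2.33, -0.31, 0.24, -1.21] 2e-03 |  [-0.02, 0.31, 2.1, -1.53, 0.24, 0.06] 1e-0
[... 2762 characters left out ...]
42 0.2 [-0.32, -0.15, 2.32, 0.88, 0.49, -2.84] 4e-05 |  [-0.18, 0.29, 2.09, 0.95, 0.28, -2.84] 5e-03
45 -0.2 [-0.06, -0.15, 2.33, -0.31, 0.24, -1.21] 2e-03 |  [-0.02, 0.31, 2.1, -1.53, 0.24, 0.06] 1e-02
45 0 [-0.22, -0.18, 2.38, 0.85, 0.26, -2.6] 7e-27 |  [-0.18, 0.28, 2.1, 1.1, 0.24, -2.84] 9e-03
45 0.2 [-0.32, -0.16, 2.34, 0.89, 0.46, -2.84] 2e-03 |  [-0.18, 0.29, 2.09, 0.96, 0.26, -2.84] 1e-02
48 -0.2 [-0.02, -0.14, 2.35, -0.77, 0.24, -0.73] 6e-03 |  [-0.02, 0.31, 2.1, -1.53, 0.24, 0.06] 2e-02
48 0 [-0.23, -0.19, 2.41, 1.09, 0.24, -2.84] 1e-04 |  [-0.18, 0.28, 2.1, 1.11, 0.24, -2.84] 2e-02
48 0.2 [-0.32, -0.16, 2.36, 0.91, 0.43, -2.84] 7e-03 |  [-0.17, 0.28, 2.09, 0.98, 0.24, -2.84] 2e-02
```

Run:
```python
from fk import *
s14=pickle.load(open("w14.pkl","rb"))[-1]
B=np.array([.6567,.0343]);bu=.058
rng=np.random.default_rng(0)
res=[]
for flip in (0,1):
  for tilt in (38,40,42):
   for yaw in (-.6,-.45,-.3,.15,.3,.45):
    th=bu+yaw; Rt=down(th+(np.pi if flip else 0),np.radians(tilt)*(-1 if flip else 1)); z=Rt.as_matrix()[:,2]
    u=np.array([np.cos(th),np.sin(th)]); T0=np.r_[B-.0035*u,.0515]
    best=None
    for tr in range(6):
        q=np.array([-.15,.28,2.1,rng.uniform(-1.5,1.8),.3,rng.uniform(-2.5,2.5)]); ok=1;m=9;qs=[]
        for back in (0,.05,.1,.15):
            q,c=ik(T0-back*z,Rt,q)
            if c>1e-8: ok=0;break
            m=min(m,np.min(np.r_[(q-lo),(hi-q)])); qs.append(q.round(2).tolist())
        if ok and (best is None or m>best[0]): best=(m,qs)
    if best: print(flip,tilt,yaw,round(best[0],3),best[1][0],best[1][3])
D=cam("side");print(proj(D,cam("wrist")["cam_to_world"][:3,3])); save(D,"d15.png",1.5)
```

```text
0 38 0.15 0.034 [-0.19, 0.29, 2.1, 1.08, 0.27, 0.19] [-0.28, -0.14, 2.28, 0.66, 0.49, 0.58]
0 38 0.3 0.151 [-0.23, 0.3, 2.08, 1.11, 0.39, 0.02] [-0.35, -0.1, 2.25, 0.78, 0.61, 0.3]
0 38 0.45 0.267 [-0.26, 0.32, 2.06, 1.08, 0.51, -0.11] [-0.4, -0.05, 2.2, 0.82, 0.73, 0.1]
0 40 0.15 0.028 [-0.19, 0.29, 2.11, 1.26, 0.27, 0.01] [-0.29, -0.15, 2.3, 0.76, 0.46, 0.48]
0 40 0.3 0.152 [-0.24, 0.3, 2.1, 1.23, 0.39, -0.11] [-0.36, -0.11, 2.27, 0.86, 0.6, 0.21]
0 40 0.45 0.254 [-0.27, 0.32, 2.07, 1.17, 0.51, -0.2] [-0.42, -0.06, 2.23, 0.89, 0.73, 0.03]
0 42 0.15 0.031 [-0.2, 0.29, 2.13, 1.44, 0.27, -0.17] [-0.3, -0.16, 2.33, 0.86, 0.44, 0.37]
0 42 0.3 0.158 [-0.24, 0.3, 2.11, 1.35, 0.4, -0.23] [-0.38, -0.12, 2.3, 0.94, 0.59, 0.12]
0 42 0.45 0.232 [-0.28, 0.32, 2.08, 1.26, 0.52, -0.29] [-0.44, -0.06, 2.25, 0.96, 0.73, -0.05]
1 38 -0.6 0.141 [0.02, 0.34, 2.03, -1.07, 0.38, -0.07] [0.12, 0.0, 2.15, -0.77, 0.58, -0.34]
1 38 -0.45 0.023 [-0.02, 0.32, 2.06, -1.03, 0.26, -0.25] [0.06, -0.06, 2.21, -0.64, 0.46, -0.62]
1 40 -0.6 0.139 [0.02, 0.34, 2.04, -1.19, 0.38, 0.05] [0.14, -0.0, 2.17, -0.85, 0.57, -0.25]
1 40 -0.45 0.014 [-0.02, 0.32, 2.07, -1.22, 0.25, -0.07] [0.07, -0.06, 2.23, -0.74, 0.44, -0.52]
1 42 -0.6 0.143 [0.03, 0.34, 2.05, -1.32, 0.38, 0.17] [0.15, -0.0, 2.19, -0.94, 0.56, -0.15]
1 42 -0.45 0.015 [-0.01, 0.32, 2.09, -1.41, 0.25, 0.12] [0.08, -0.07, 2.25, -0.85, 0.41, -0.4]
[[252.49374748 157.7885156 ]]
```

View pics/d15.png

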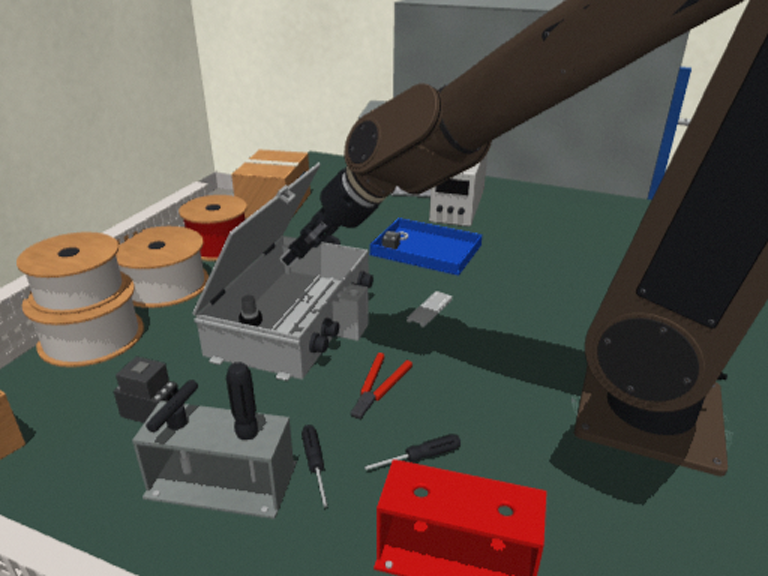

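Run:
```python
from fk import *
s14=pickle.load(open("w14.pkl","rb"))[-1]
B=np.array([.6567,.0343]);bu=.058
rng=np.random.default_rng(0)
n=np.array([.866*np.cos(bu),.866*np.sin(bu),.5])
hinge=np.array([.6005,-.0113,0])+np.array([.09*np.cos(bu),.09*np.sin(bu),.08])
for tilt in (40,44,48,52,56):
   t=np.radians(tilt); gz=.0315+.019*np.cos(t)+.011*np.sin(t); xo=.019*np.sin(t)-.011*np.cos(t)
   for yaw in (0,.1,.2,.3):
    th=bu+yaw; Rt=down(th,t); M=Rt.as_matrix(); z=M[:,2]
    u=np.array([np.cos(th),np.sin(th)]); g=np.r_[B-xo*u,gz]; T0=g+.002*z
    c54=g-.054*z
    cl=[(n@(hinge-c54)-(a*abs(n@M[:,0])+b*abs(n@M[:,1])))*1000 for a,b in((.038,.0425),(.0425,.038))]
    # lower clearances of body: lowest z
    lowz=c54[2]-.0425*abs(M[2,0])
    best=None
    for tr in range(6):
        q=np.array([-.15,.28,2.1,rng.uniform(.5,2.5),.3,rng.uniform(-1.5,.5)]); ok=1;m=9;qs=[]
        for back in (0,.05,.1,.15):
            q,c=ik(T0-back*z,Rt,q)
            if c>1e-8: ok=0;break
            m=min(m,np.min(np.r_[(q-lo),(hi-q)])); qs.append(q.round(2).tolist())
        if ok and (best is None or m>best[0]): best=(m,qs)
    print(tilt,yaw,np.round(cl,1),round(lowz,3),T0.round(4),best and (round(best[0],3),best[1][0],best[1][3]))
```

```text
40 0 [15.7 11.3] 0.067 [0.6542 0.0342 0.0516] None
40 0.1 [12.  8.] 0.067 [0.6542 0.0339 0.0516] None
40 0.2 [8.3 4.7] 0.067 [0.6543 0.0337 0.0516] (np.float64(0.069), [-0.21, 0.29, 2.11, 1.25, 0.31, -0.03], [-0.31, -0.13, 2.29, 0.8, 0.51, 0.38])
40 0.3 [4.5 1.3] 0.067 [0.6544 0.0334 0.0516] (np.float64(0.151), [-0.23, 0.3, 2.09, 1.22, 0.39, -0.1], [-0.36, -0.11, 2.27, 0.86, 0.59, 0.22])
44 0 [21.4 17.1] 0.062 [0.6528 0.0341 0.0514] None
44 0.1 [17.7 13.7] 0.062 [0.6529 0.0337 0.0514] (np.float64(0.0), [-0.19, 0.29, 2.14, 1.67, 0.24, -0.36], [-0.28, -0.17, 2.36, 0.94, 0.38, 0.34])
44 0.2 [13.8 10.3] 0.062 [0.6529 0.0333 0.0514] (np.float64(0.085), [-0.22, 0.29, 2.14, 1.56, 0.33, -0.34], [-0.34, -0.15, 2.35, 1.01, 0.48, 0.16])
44 0.3 [10.   6.9] 0.062 [0.6531 0.0329 0.0514] (np.float64(0.156), [-0.25, 0.3, 2.12, 1.46, 0.41, -0.35], [-0.4, -0.12, 2.32, 1.03, 0.59, 0.03])
48 0 [27.3 23. ] 0.057 [0.6514 0.034  0.051 ] None
48 0.1 [23.5 19.6] 0.057 [0.6515 0.0335 0.051 ] (np.float64(0.05), [-0.2, 0.29, 2.17, 2.01, 0.29, -0.7], [-0.31, -0.18, 2.42, 1.23, 0.36, 0.04])
48 0.2 [19.6 16.1] 0.0
[... 372 characters left out ...]
np.float64(0.012), [-0.21, 0.3, 2.2, 2.23, 0.36, -0.92], [-0.33, -0.19, 2.47, 1.54, 0.38, -0.28])
52 0.2 [25.4 22.1] 0.052 [0.6503 0.0326 0.0506] (np.float64(0.032), [-0.24, 0.31, 2.19, 2.01, 0.43, -0.81], [-0.41, -0.16, 2.45, 1.46, 0.51, -0.32])
52 0.3 [21.3 18.4] 0.052 [0.6505 0.032  0.0506] (np.float64(0.064), [-0.28, 0.32, 2.17, 1.84, 0.51, -0.73], [-0.47, -0.12, 2.42, 1.38, 0.63, -0.36])
56 0 [39.3 35.2] 0.046 [0.6488 0.0338 0.0501] None
56 0.1 [35.5 31.8] 0.046 [0.6489 0.0331 0.0501] None
56 0.2 [31.4 28.2] 0.046 [0.649  0.0323 0.0501] None
56 0.3 [27.1 24.3] 0.046 [0.6493 0.0315 0.0501] (np.float64(0.026), [-0.29, 0.33, 2.19, 1.97, 0.58, -0.87], [-0.51, -0.1, 2.45, 1.54, 0.68, -0.54])
```

Run:
```python
from fk import *
rng=np.random.default_rng(0)
tilt=48;t=np.radians(tilt); gz=.0315-.001+.019*np.cos(t)+.011*np.sin(t); xo=.019*np.sin(t)-.011*np.cos(t)
for P in ([.45,-.36],[.47,-.33],[.50,-.33],[.43,-.33]):
   for th in (-1.0,-.8,-.6,-.4,-.2,0):
    Rt=down(th,t); M=Rt.as_matrix(); z=M[:,2]; u=np.array([np.cos(th),np.sin(th)]); T0=np.r_[np.array(P)-xo*u,gz]+.002*z
    best=None
    for tr in range(6):
        q=np.array([np.arctan2(P[1],P[0])-.15,0,2.1,rng.uniform(.5,2.5),.4,rng.uniform(-1.5,.5)]); ok=1;m=9;qs=[]
        for up in (0,.05,.12):
            q,c=ik(T0+[0,0,up],Rt,q)
            if c>1e-8: ok=0;break
            m=min(m,np.min(np.r_[(q-lo),(hi-q)])); qs.append(q.round(2).tolist())
        if ok and (best is None or m>best[0]): best=(m,qs)
    if best: print(P,th,T0.round(4),round(best[0],3),best[1][0],best[1][2])
W=pickle.load(open("w1.pkl","rb"))
for n,p,z in [("nut",(78,163),.006),("blk",(104,163),.034),("blkbase",(92,165),.003)]: print(n,onz(W,np.array(p)/1.5,z).round(3))
```

```text
[0.45, -0.36] -0.6 [ 0.4456 -0.357   0.05  ] 0.03 [-0.96, 0.14, 2.36, 2.12, 0.32, -0.82] [-0.96, -0.15, 2.35, 1.1, 0.3, 0.24]
[0.45, -0.36] -0.4 [ 0.4451 -0.3579  0.05  ] 0.134 [-1.04, 0.16, 2.34, 1.75, 0.47, -0.66] [-1.04, -0.12, 2.33, 1.17, 0.51, -0.01]
[0.45, -0.36] -0.2 [ 0.4448 -0.359   0.05  ] 0.176 [-1.11, 0.19, 2.3, 1.51, 0.63, -0.63] [-1.11, -0.08, 2.28, 1.14, 0.7, -0.17]
[0.45, -0.36] 0 [ 0.4447 -0.36    0.05  ] 0.235 [-1.15, 0.24, 2.24, 1.33, 0.77, -0.64] [-1.15, -0.02, 2.23, 1.09, 0.87, -0.3]
[0.47, -0.33] -0.4 [ 0.4651 -0.3279  0.05  ] 0.121 [-0.96, 0.15, 2.36, 1.84, 0.42, -0.69] [-0.96, -0.14, 2.34, 1.16, 0.44, 0.05]
[0.47, -0.33] -0.2 [ 0.4648 -0.329   0.05  ] 0.156 [-1.03, 0.18, 2.32, 1.57, 0.58, -0.63] [-1.03, -0.1, 2.3, 1.16, 0.64, -0.13]
[0.47, -0.33] 0 [ 0.4647 -0.33    0.05  ] 0.211 [-1.08, 0.22, 2.27, 1.38, 0.73, -0.64] [-1.08, -0.04, 2.25, 1.11, 0.82, -0.26]
[0.5, -0.33] -0.4 [ 0.4951 -0.3279  0.05  ] 0.124 [-0.9, 0.19, 2.3, 1.89, 0.38, -0.69] [-0.9, -0.08, 2.29, 1.17, 0.4, 0.08]
[0.5, -0.33] -0.2 [ 0.4948 -0.329   0.05  ] 0.207 [-0.97, 0.22, 2.27, 1.61, 0.54, -0.61] [-0.97, -0.05, 2.25, 1.17, 0.6, -0.1]
[0.5, -0.33] 0 [ 0.4947 -0.33    0.05  ] 0.259 [-1.02, 0.26, 2.22, 1.4, 0.7, -0.61] [-1.02, 0.01, 2.2, 1.12, 0.78, -0.23]
[0.43, -0.33] -0.6 [ 0.4256 -0.327   0.05  ] 0.029 [-0.96, 0.07, 2.44, 2.15, 0.32, -0.85] [-0.96, -0.24, 2.43, 1.05, 0.31, 0.29]
[0.43, -0.33] -0.4 [ 0.4251 -0.3279  0.05  ] 0.052 [-1.05, 0.09, 2.43, 1.76, 0.48, -0.69] [-1.05, -0.22, 2.41, 1.14, 0.52, 0.01]
[0.43, -0.33] -0.2 [ 0.4248 -0.329   0.05  ] 0.093 [-1.12, 0.13, 2.38, 1.52, 0.63, -0.65] [-1.12, -0.17, 2.37, 1.13, 0.71, -0.16]
[0.43, -0.33] 0 [ 0.4247 -0.33    0.05  ] 0.151 [-1.16, 0.17, 2.33, 1.33, 0.78, -0.67] [-1.16, -0.11, 2.31, 1.08, 0.89, -0.3]
nut [ 0.537 -0.389  0.006]
blk [ 0.538 -0.322  0.034]
blkbase [ 0.541 -0.366  0.003]
```

```bash
for i in 1 2 3 4; do python3 -m crank '[[-0.2,0,0,0,0,0,8.5],[-0.2,0,0,0,0,0,8.5],[-0.2,0,0,0,0,0,8.5],[-0.2,0,0,0,0,0,8.5],[-0.2,0,0,0,0,0,8.5]]' | head -2; done
cat > tgt.py <<'E'
from fk import *
def grasp(B,th,tilt,low=.0315):
    t=np.radians(tilt); gz=low+.019*np.cos(t)+.011*np.sin(t); xo=.019*np.sin(t)-.011*np.cos(t)
    Rt=down(th,t); z=Rt.as_matrix()[:,2]; u=np.array([np.cos(th),np.sin(th)])
    return np.r_[np.array(B)-xo*u,gz]+.002*z,Rt,z
E
python3 - <<'E'
from tgt import *
s=get_state();print(s["eef_pos"],s["tcp_rot"],s["qpos"].round(2),s["time"])
T0,Rt,z=grasp([.6567,.0343],.308,48);print(T0)
plan(T0-.15*z,Rt)
E
```

```text
time: 18.3
eef_pos: [0.5546, 0.0273, 0.1669]
time: 18.8
eef_pos: [0.5546, 0.0273, 0.1669]
time: 19.3
eef_pos: [0.5546, 0.0273, 0.1669]
time: 19.8
eef_pos: [0.5546, 0.0273, 0.1669]
[0.554627   0.02727142 0.16693882] [0.92622127 0.10543997 0.3612588  0.02210557] [-0.21 -0.17  2.34  0.62  0.31  0.61] 19.8
[0.65167511 0.03270146 0.05104981]
[[G,-1.14,1.21,0.21,4.94,3.2,-0.18],[G,-1.16,1.22,0.05,4.94,3.2,-0.18]]
```

```bash
python3 -m crank '[[-0.2,-1.1,1.2,0.2,4.9,3.2,-0.2],[-0.2,-1.2,1.2,0,4.9,3.2,-0.2],[-0.2,0,0,0,0,0,0],[-0.2,0,0,0,0,0,0]]'
python3 - <<'E'
from tgt import *
W=cam("wrist");s=get_state();print(s["eef_pos"],s["tcp_rot"],s["qpos"].round(2),s["time"])
save(W,"w16.png",1.5);pickle.dump((W,s),open("w16.pkl","wb"))
T0,Rt,z=grasp([.6567,.0343],.308,48);plan(T0-.05*z,Rt)
print([(x["location"],x["p"]) for x in place_of("button_head","wrist")]); print(proj(W,np.array([[.6567,.0343,.004],[.6567,.0343,.028],[.6567,.0343,.054]]))*1.5)
E
```

```text
time: 20.2
eef_pos: [0.5457, 0.0113, 0.1534]
tcp_rot: [0.92, 0.126, 0.371, -0.025]
contact_force: [-0.5, -0.1, -0.2]
opening: 0.599
[0.54576236 0.01172434 0.15330988] [ 0.91952874  0.12702401  0.37106885 -0.02529247] [-0.32 -0.17  2.37  0.99  0.43  0.17] 20.25
[[G,0.12,0.17,3.29,1.36,1.49,-0.05],[G,0.03,0.25,3.29,1.36,1.49,-0.05],[G,-0.06,0.33,3.29,1.36,1.49,-0.05]]
[([255.6, 191.2], 0.65), ([295.1, 206.2], 0.36)]
[[380.22017175 285.24135522]
 [381.73098016 269.16159645]
 [383.62510191 249.03753224]]
```

View pics/w16.png

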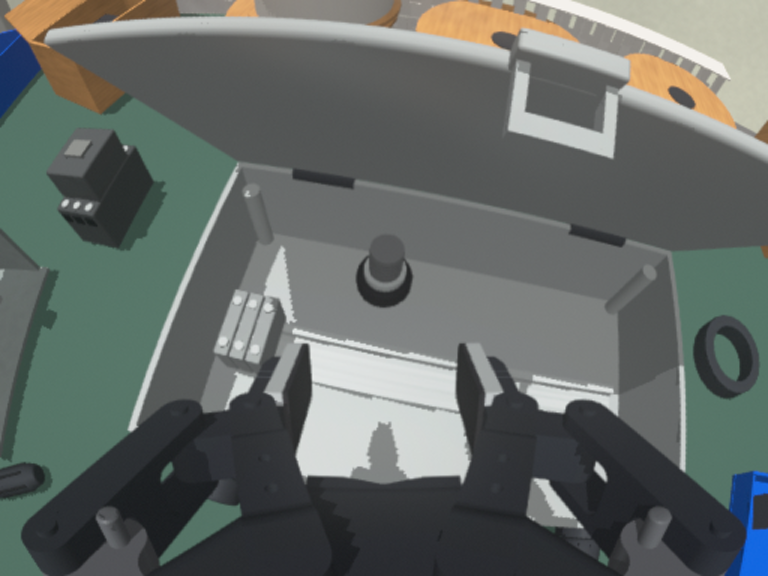

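Run:
```python
from tgt import *
T0,Rt,z=grasp([.6567,.0325],.308,48);print(T0);plan(T0-.06*z,Rt,dec=1,extra=1)
```

```text
[0.65167511 0.03090146 0.05104981]
[[G,0.1,0.3,2.9,1.3,1.5,-0],[G,-0,0.3,3,1.3,1.5,-0],[G,-0.1,0.4,2.9,1.3,1.5,-0]]
```

```bash
python3 -m crank '[[-0.2,0.1,0.3,2.9,1.3,1.5,0],[-0.2,0,0.3,3,1.3,1.5,0],[-0.2,-0.1,0.4,2.9,1.3,1.5,0],[-0.2,0,0,0,0,0,0],[-0.2,0,0,0,0,0,0]]'
python3 - <<'E'
from tgt import *
W=cam("wrist");s=get_state();print(s["eef_pos"],s["tcp_rot"],s["qpos"].round(2),s["time"],s["contact_force"])
save(W,"w17.png",1.5);pickle.dump((W,s),open("w17.pkl","wb"))
T0,Rt,z=grasp([.6567,.0325],.308,48);plan(T0,Rt,vmax=2)
print(proj(W,np.array([[.6567,.0325,.004],[.6567,.0325,.028],[.6567,.0325,.054]]))*1.5)
E
```

```text
time: 20.8
eef_pos: [0.6081, 0.018, 0.0892]
tcp_rot: [0.904, 0.139, 0.4, -0.063]
contact_force: [-0.5, -0.5, 0.4]
opening: 0.602
[0.60836421 0.0178205  0.09036418] [ 0.90312047  0.13912229  0.40139072 -0.06248112] [-0.31  0.13  2.26  1.54  0.44 -0.41] 20.85 [-0.10342184  0.31414521  0.11753603]
[[G,0.04,0.02,2,0.01,0.02,-0.04],[G,0.03,0.02,1.99,0.01,0.02,-0.04],[G,0.04,0.02,2,0.01,0.02,-0.04]]
[[383.69645918 347.62194575]
 [383.67209923 328.28267571]
 [383.63865079 302.52643605]]
```

View pics/w17.png

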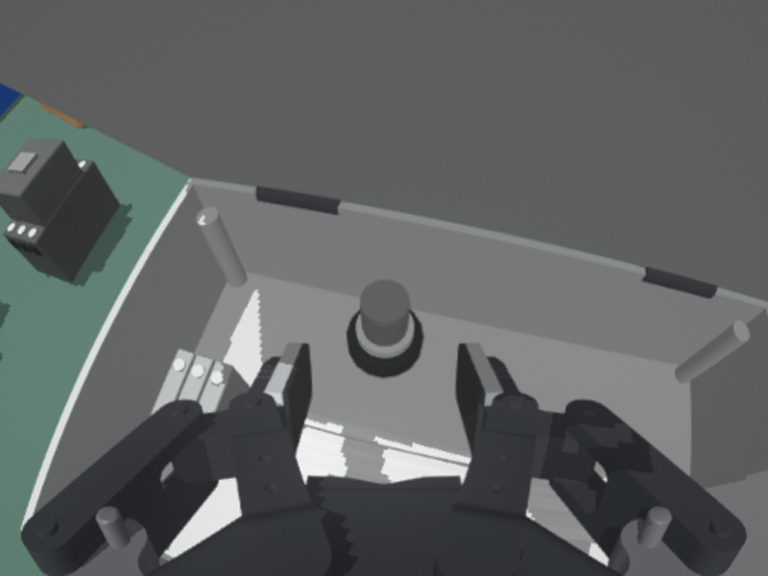

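```bash
python3 -m crank '[[-0.2,0,0,2,0,0,0],[-0.2,0,0,2,0,0,0],[-0.2,0.1,0,1,0,0,0],[-0.2,0,0,1,0,0,0],[-0.2,0,0,0,0,0,0]]'
python3 - <<'E'
from tgt import *
W=cam("wrist");s=get_state();print(s["eef_pos"],s["tcp_rot"],s["qpos"].round(2),s["time"],s["contact_force"])
save(W,"w18.png",1.5)
T0,Rt,z=grasp([.6567,.0325],.308,48);plan(T0,Rt,vmax=2)
E
```

```text
time: 21.35
eef_pos: [0.6518, 0.0312, 0.0506]
tcp_rot: [0.903, 0.139, 0.402, -0.062]
contact_force: [0.2, -0.7, -0.4]
opening: 0.6
[0.65153531 0.0310739  0.05062368] [ 0.90309845  0.13881542  0.40155152 -0.06244876] [-0.25  0.3   2.16  1.74  0.41 -0.58] 21.4 [-0.54251054 -0.31400156 -0.29243725]
[[G,0.04,0.02,-0.02,0.05,0.04,-0.15]]
```

View pics/w18.png

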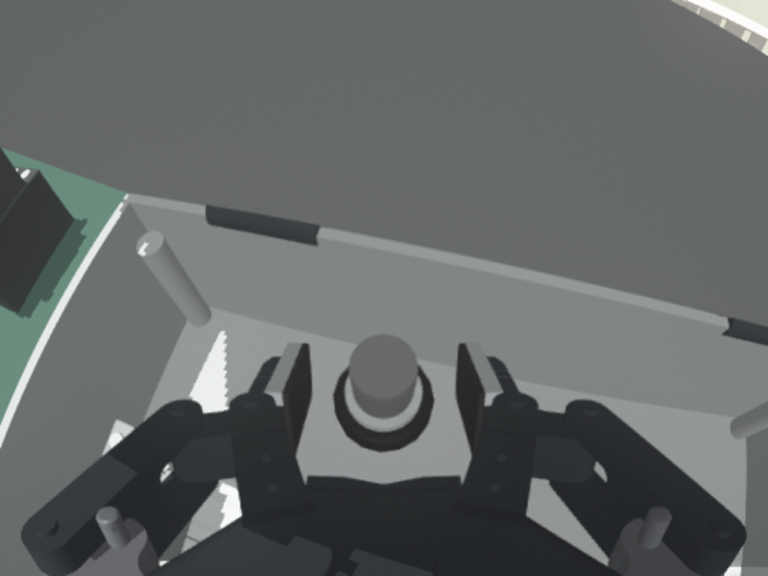

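```bash
python3 -m crank '[[0.3,0,0,0,0,0,0],[1,0,0,0,0,0,0],[1,0,0,0,0,0,0],[1,0,0,0,0,0,0],[1,0,0,0,0,0,0]]' 45;python3 -m crank '[[1,0,0,0,0,0,0],[1,0,0,0,0,0,0]]'
python3 - <<'E'
from tgt import *
W=cam("wrist");s=get_state();print(s["eef_pos"],s["contact_force"],s["opening"]*85)
save(W,"w19.png",1.5)
E
```

```text
time: 21.9
eef_pos: [0.6516, 0.0308, 0.0507]
tcp_rot: [0.903, 0.139, 0.402, -0.063]
contact_force: [-2.7, 0.4, 4.1]
opening: 0.236
time: 22.1
eef_pos: [0.6517, 0.0309, 0.0507]
tcp_rot: [0.903, 0.139, 0.402, -0.063]
contact_force: [-4.3, -0.3, 6.5]
opening: 0.234
[0.65169693 0.03086463 0.0506578 ] [-3.86983526  0.45808469  4.96934509] 20.14335673165588
```

View pics/w19.png

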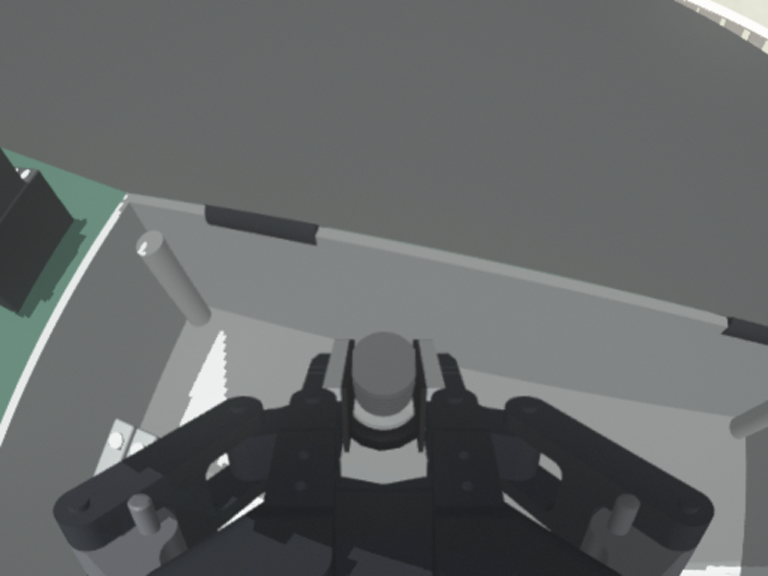

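```bash
python3 -m crank '[[1,0,0,-1,0,0,0],[1,0,0,-2,0,0,0],[1,0,0,-3,0,0,0],[1,0,0,-3,0,0,0],[1,0,0,-3,0,0,0]]';python3 -m crank '[[1,0,0,-3,0,0,0],[1,0,0,0,0,0,0]]'
python3 - <<'E'
from tgt import *
W=cam("wrist");D=cam("side");s=get_state();print(s["eef_pos"],s["qpos"].round(2),s["opening"]*85)
save(W,"w20.png",1);save(D,"d20.png",4,(120,100,270,240))
E
```

```text
time: 22.65
eef_pos: [0.5647, 0.0038, 0.1301]
tcp_rot: [0.904, 0.138, 0.4, -0.062]
contact_force: [0.7, -0.3, -0.5]
opening: 0.235
time: 22.85
eef_pos: [0.5444, -0.0036, 0.1527]
tcp_rot: [0.903, 0.138, 0.403, -0.061]
contact_force: [0.8, -0.2, -0.3]
opening: 0.234
[ 0.5449745  -0.00309483  0.15072067] [-0.41 -0.15  2.39  1.22  0.54 -0.13] 20.105639866941697
```

View pics/w20.png

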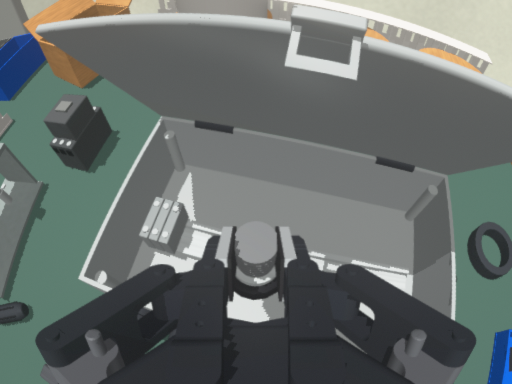

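View pics/d20.png

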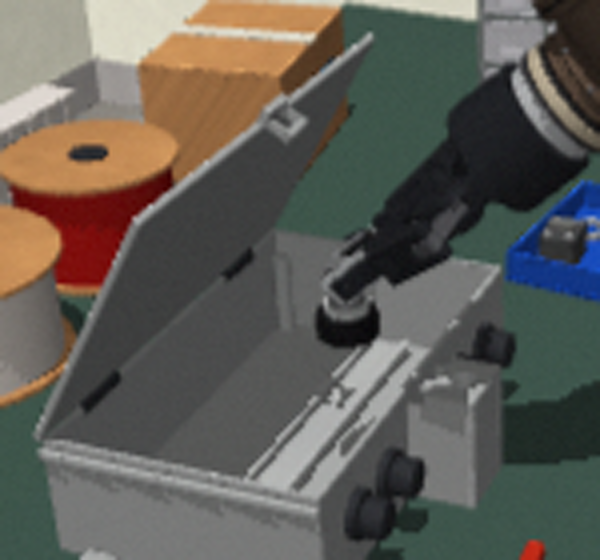

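Run:
```python
from tgt import *
s=get_state()
R0=R.from_quat(s["tcp_rot"])
T0,Rt,z=grasp([.452,-.352],0,48,low=.0305);print(T0)
q=s["qpos"]
from scipy.spatial.transform import Slerp
for A,RA,Bp,RB,n in (([.545,-.003,.151],R0,[.535,-.02,.215],R0,3),([.535,-.02,.215],R0,T0+[0,0,.14],Rt,8)):
    sl=Slerp([0,1],R.concatenate([RA,RB]))
    for f in np.linspace(0,1,n):
        q,c=ik(np.array(A)*(1-f)+np.array(Bp)*f,sl(f),q); print(q.round(2),"%.0e"%c)
a=plan([.535,-.02,.215],R0,dec=1)
plan(T0+[0,0,.14],Rt,start=a,dec=1,vmax=4.5)
```

```text
[ 0.44672697 -0.352       0.05004981]
[-0.41 -0.15  2.39  1.22  0.54 -0.12] 3e-21
[-0.44 -0.22  2.38  1.1   0.6   0.  ] 4e-21
[-0.46 -0.29  2.37  1.    0.66  0.11] 2e-22
[-0.46 -0.29  2.37  1.    0.66  0.11] 2e-22
[-0.58 -0.3   2.38  1.01  0.71  0.05] 2e-26
[-0.69 -0.29  2.38  1.02  0.76 -0.01] 3e-27
[-0.8  -0.27  2.37  1.03  0.8  -0.07] 9e-29
[-0.9  -0.23  2.35  1.04  0.83 -0.12] 9e-30
[-0.99 -0.18  2.32  1.05  0.86 -0.17] 8e-31
[-1.07 -0.13  2.28  1.05  0.87 -0.21] 1e-29
[-1.14 -0.07  2.23  1.06  0.89 -0.24] 6e-21
[[G,1.9,0.7,-2.7,0,0,0],[G,1.9,0.6,-2.7,0,0,0]]
[[G,-1.8,3.6,-1.5,-1.6,0,1.5],[G,-1.6,3.7,-1.4,-1.6,0,1.5],[G,-1.6,3.8,-1.3,-1.6,0,1.5],[G,-1.5,3.9,-1.2,-1.6,0,1.5],[G,-1.4,3.9,-1,-1.6,0,1.5]]
[[G,-1.2,4.1,-1,-1.6,0,1.5],[G,-1.2,4,-0.8,-1.6,0,1.5],[G,-1,4.1,-0.8,-1.6,0,1.5]]
```

```bash
python3 -m crank '[[1,1.9,0.7,-2.7,0,0,0],[1,1.9,0.6,-2.7,0,0,0],[1,-1.8,3.6,-1.5,-1.6,0,1.5],[1,-1.6,3.7,-1.4,-1.6,0,1.5],[1,-1.6,3.8,-1.3,-1.6,0,1.5]]'; python3 -m crank '[[1,-1.5,3.9,-1.2,-1.6,0,1.5],[1,-1.4,3.9,-1,-1.6,0,1.5],[1,-1.2,4.1,-1,-1.6,0,1.5],[1,-1.2,4,-0.8,-1.6,0,1.5],[1,-1,4.1,-0.8,-1.6,0,1.5]]'; python3 -m crank '[[1,0,0,0,0,0,0],[1,0,0,0,0,0,0]]'
python3 - <<'E'
from tgt import *
S=cam("scene");D=cam("side");W=cam("wrist");s=get_state();print(s["eef_pos"],s["tcp_rot"],s["qpos"].round(2),s["opening"]*85,s["time"])
T0,Rt,z=grasp([.452,-.352],0,48,low=.0305)
b=plan(T0+[0,0,.03],Rt,dec=2)
save(S,"s21.png",3,(90,190,290,370));save(D,"d21.png",4,(200,80,350,200))
E
```

```text
time: 23.45
eef_pos: [0.5019, -0.1446, 0.2048]
tcp_rot: [0.91, 0.086, 0.404, -0.041]
contact_force: [0.4, -0.1, -1.4]
opening: 0.24
time: 23.95
eef_pos: [0.4469, -0.3529, 0.1878]
tcp_rot: [0.914, -0.003, 0.405, -0.004]
contact_force: [1.1, 0.1, -1.1]
opening: 0.238
time: 24.15
eef_pos: [0.4473, -0.3518, 0.1883]
tcp_rot: [0.914, -0.003, 0.405, -0.005]
contact_force: [0.8, 0.2, -1.1]
opening: 0.237
[ 0.44781481 -0.35000475  0.18902095] [ 0.91423789 -0.0013649   0.4051515  -0.00441434] [-1.13 -0.06  2.23  1.05  0.89 -0.23] 20.295288776322767 24.3
[[G,-2.71,0.1,2.41,-0.13,0.07,-0.12],[G,-2.72,0.09,2.41,-0.13,0.07,-0.12],[G,-2.72,0.08,2.41,-0.13,0.07,-0.12]]
```

View pics/s21.png

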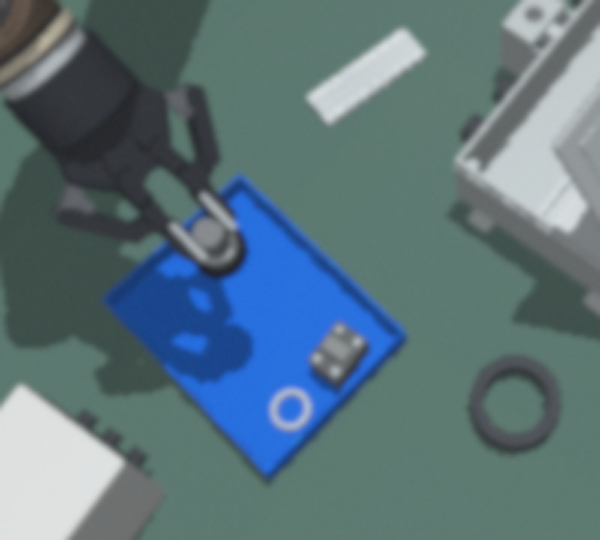

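View pics/d21.png

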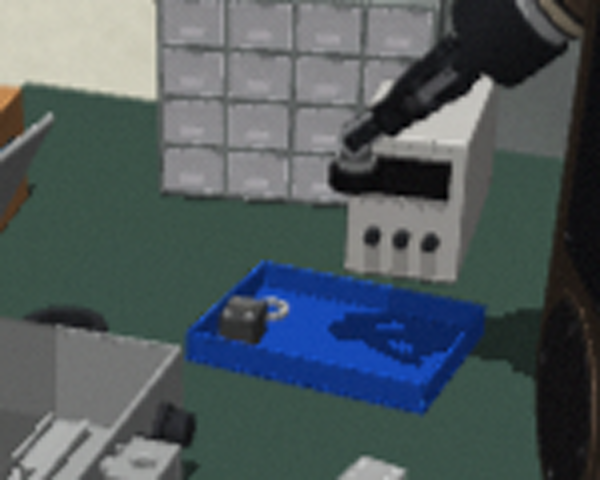

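```bash
python3 -m crank '[[1,-2.7,0.1,2.4,0,0,0],[1,-2.7,0.1,2.4,0,0,0],[1,-2.7,0.1,2.4,0,0,0],[1,-1.1,0,1,0,0,0],[1,0,0,0,0,0,0]]'
python3 - <<'E'
from tgt import *
s=get_state();T0,Rt,z=grasp([.452,-.352],0,48,low=.0305)
T0[2]=.052;plan(T0,Rt,vmax=1);print(s["eef_pos"],s["contact_force"])
W=cam("wrist");save(W,"w22.png",1)
E
```

```text
time: 24.8
eef_pos: [0.4461, -0.3505, 0.0639]
tcp_rot: [0.915, -0.002, 0.404, -0.006]
contact_force: [-0.4, 0.2, -0.8]
opening: 0.238
[[G,-0.42,0.08,0.42,-0.27,0.16,-0.26],[G,-0.42,0.08,0.42,-0.27,0.16,-0.26]]
[ 0.44610649 -0.35053519  0.06387909] [-0.40028037  0.22936061 -0.84870872]
```

View pics/w22.png

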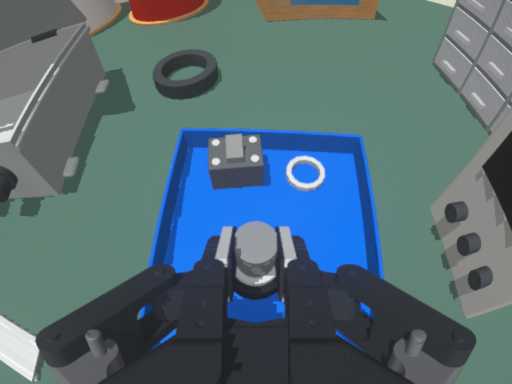

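```bash
python3 -m crank '[[1,-0.4,0.1,0.4,-0.3,0.2,-0.3],[1,-0.4,0.1,0.4,-0.3,0.2,-0.3],[1,0,0,0,0,0,0]]'; python3 -m crank '[[1,-0.15,0,0.13,0,0,0],[1,0,0,0,0,0,0]]';python3 -m crank '[[1,-0.07,0,0.07,0,0,0],[1,0,0,0,0,0,0]]'
```

```text
time: 25.15
eef_pos: [0.4477, -0.3557, 0.0568]
tcp_rot: [0.912, 0.001, 0.409, 0.004]
contact_force: [-0.4, -0.4, -0.9]
opening: 0.238
time: 25.35
eef_pos: [0.4474, -0.3559, 0.0545]
tcp_rot: [0.913, 0.001, 0.409, 0.004]
contact_force: [-0.2, 0.8, -2.0]
opening: 0.235
time: 25.55
eef_pos: [0.4472, -0.3558, 0.0529]
tcp_rot: [0.913, 0.001, 0.409, 0.004]
contact_force: [0.1, -0.0, -0.1]
opening: 0.238
```

```bash
python3 -m crank '[[1,-0.15,0,0.13,0,0,0],[1,0,0,0,0,0,0]]'; python3 -m crank '[[1,-0.07,0,0.07,0,0,0],[1,0,0,0,0,0,0]]';python3 -m crank '[[1,-0.07,0,0.07,0,0,0],[1,0,0,0,0,0,0]]'
```

```text
time: 25.75
eef_pos: [0.4469, -0.3556, 0.0503]
tcp_rot: [0.913, 0.001, 0.409, 0.004]
contact_force: [-0.1, 0.7, -0.3]
opening: 0.232
time: 25.95
eef_pos: [0.4471, -0.3557, 0.0496]
tcp_rot: [0.913, 0.001, 0.409, 0.004]
contact_force: [-0.2, -0.3, -0.6]
opening: 0.235
time: 26.15
eef_pos: [0.4476, -0.356, 0.0495]
tcp_rot: [0.912, 0.001, 0.41, 0.004]
contact_force: [-2.0, 1.6, 4.7]
opening: 0.236
```

```bash
python3 -m crank '[[0.4,0.05,0,-0.05,0,0,0],[0.3,0,0,0,0,0,0],[0,0,0,0,0,0,0],[-0.2,0,0,0,0,0,0],[-0.2,0,0,0,0,0,0]]'; python3 -m crank '[[-0.2,0,0,0,0,0,0]]'
python3 - <<'E'
from tgt import *
W=cam("wrist");save(W,"w23.png",1.2);print(get_state()["eef_pos"])
E
```

```text
time: 26.65
eef_pos: [0.4471, -0.3556, 0.0492]
tcp_rot: [0.913, 0.001, 0.409, 0.004]
contact_force: [-0.1, 0.4, -0.0]
opening: 0.598
time: 26.75
eef_pos: [0.4471, -0.3557, 0.0492]
tcp_rot: [0.913, 0.001, 0.409, 0.004]
contact_force: [-0.6, -1.3, -0.6]
opening: 0.603
[ 0.44712603 -0.35567805  0.04926606]
```

View pics/w23.png

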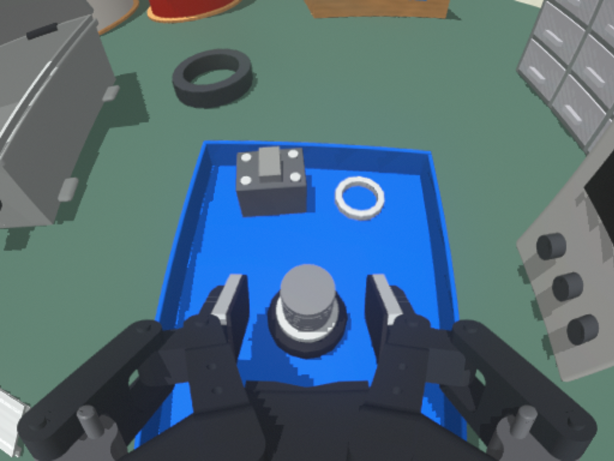

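Released and standing. Retreat along the fingers and check.

```bash
python3 -m crank '[[-0.2,0,0,-2,0,0,0],[-0.2,0,0,-3,0,0,0],[-0.2,0,0,-3,0,0,0],[-0.2,1.5,0,-2,0,0,0],[-0.2,2,0,-1.5,0,0,0]]'; python3 -m crank '[[-0.2,3,0,-1.5,0,0,0],[-0.2,0,0,0,0,0,0],[-0.2,0,0,0,0,0,0]]'
python3 - <<'E'
from tgt import *
S=cam("scene");D=cam("side");W=cam("wrist");s=get_state();print(s["eef_pos"],s["qpos"].round(2),s["time"],s["contact_force"])
save(S,"s24.png",1.5);save(D,"d24.png",1.5);save(W,"w24.png",1.2)
obs=[]
for c in (S,D,W):
    a=place_of("button_head",c["name"]);print(c["name"],[(np.round(x["location"],1).tolist(),round(x["p"],2),onz(c,x["location"],.003).round(3)) for x in a[:2]])
E
```

```text
time: 27.3
eef_pos: [0.3836, -0.3547, 0.1524]
tcp_rot: [0.913, -0.0, 0.408, 0.004]
contact_force: [0.4, -0.7, 0.0]
opening: 0.6
time: 27.6
eef_pos: [0.3936, -0.3548, 0.1851]
tcp_rot: [0.913, 0.001, 0.409, 0.005]
contact_force: [-0.8, 0.5, -0.5]
opening: 0.598
[ 0.39303449 -0.35370228  0.18271216] [-1.26 -0.13  2.3   1.04  0.96 -0.32] 27.75 [-0.73106383  0.26313777  0.29531544]
scene [([176.3, 291.3], 0.66, array([ 0.456, -0.344,  0.003]))]
side [([283.5, 168.3], 0.72, array([ 0.459, -0.339,  0.003])), ([232.8, 197.4], 0.55, array([ 0.535, -0.115,  0.003]))]
wrist [([257.2, 256.1], 0.9, array([ 0.456, -0.357,  0.003]))]
```

View pics/s24.png

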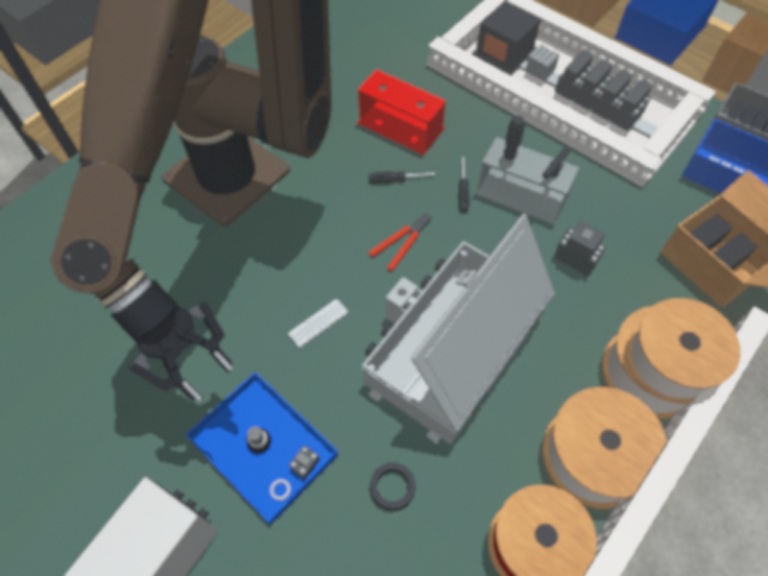

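View pics/d24.png

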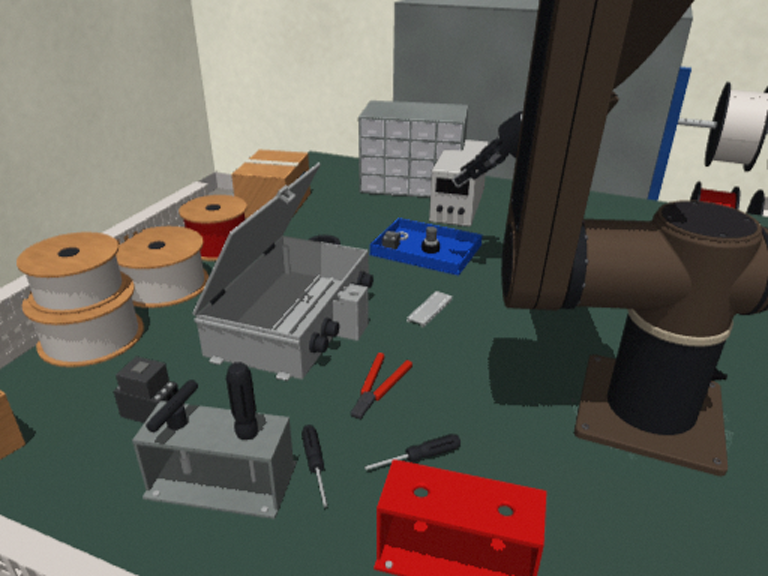

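View pics/w24.png

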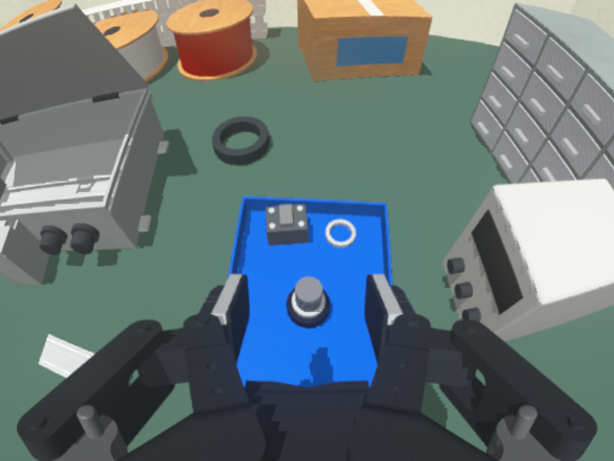

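```bash
python3 -c "
from plant import *
print(sign_off())"
```

```text
the job is handed in; nothing more can be done
None
```

I handed the job in at about 27.8 s of the allowed 72 s. `sign_off()` gives no verdict, so what follows rests on my own checks.

- **Catch and lid:** I took the large screwdriver from the rack and pushed its blade down the release hole. The force on the tool reached about 7 N and the lid rose by itself. It is still up in the last scene and side pictures.
- **Screwdriver:** I put it back in its hole until the handle met the rack with about 9 N, then let go. It stands upright in the last pictures.
- **Button head:** It showed from the wrist camera under the lid, so I did not have to feel for it. Several views put it at box x about +58 mm, y about +41 mm. The first reach at 42 degrees of tilt ran close to the limit of joint 5. I turned the gripper half round and went in at 48 degrees with about 14 degrees of yaw. I gripped the neck, lifted it clear and set it in the tray until I felt light contact of about 5 N.
- **Last checks:** The button head stands upright, mushroom face down, in the free part of the tray, and the gripper is clear of everything with the force reading near zero. By eye, the T-key, contact block, lock nut, contactor, cutters, rail offcut and tape roll are where they were. I did not measure this.

**Disagreements:**
- The wrist camera put the button head in the tray at y = -0.357. The scene and side networks gave -0.344 and -0.339. All three are well inside the allowed area.
- The two small look-alike screwdrivers stood upright in the first pictures and lay flat in the picture at about 5 s. The arm had not touched anything by then.

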